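Load the call-out tool tray in layers

TASK

Get the tool tray ready for a repair call: draw the brass pin that locks the steel bar, park it in the slot of the bracket on the tray's edge so that it hangs upright by its head, and slide the bar fully open. Then lay those of the hand file, blue needle file, ring mandrel and brown tweezers that lie on the bench between the tray and the mallet flat into the channels, one to a channel and centred between the two rows of blocks, lay the nylon mallet across them centred in its two saddles, and slide the bar fully shut over it. Leave the pin parked and the other things on the bench where they are.

Things in the scene. Friction and masses are not known exactly. Their poses are not given: they have to be found in the camera images.
- tray: fixed tray of pale wood, base 180 x 275 x 8 mm, may stand a little turned. Origin on the bench under the middle of the channels; x along the channels, away from the robot, y left, z up. Low blocks in two rows, x = -44 to -32 (tops at z = 26) and x = 31 to 73 mm, part four channels, 28 mm wide, 50 mm apart; no blocks between the rows. Saddles, bar and pin are above the far row
- channel_0 (a point): channel 0 (0 is the rightmost, 3 the leftmost): point on the tray's base (8 mm above the bench) at the channel's middle, midway between the two rows of blocks (tray x = 0, y = -75 mm); the channel runs along x, axes as the tray's
- channel_1 (a point): channel 1 (0 is the rightmost, 3 the leftmost): point on the tray's base (8 mm above the bench) at the channel's middle, midway between the two rows of blocks (tray x = 0, y = -25 mm); the channel runs along x, axes as the tray's
- channel_2 (a point): channel 2 (0 is the rightmost, 3 the leftmost): point on the tray's base (8 mm above the bench) at the channel's middle, midway between the two rows of blocks (tray x = 0, y = +25 mm); the channel runs along x, axes as the tray's
- channel_3 (a point): channel 3 (0 is the rightmost, 3 the leftmost): point on the tray's base (8 mm above the bench) at the channel's middle, midway between the two rows of blocks (tray x = 0, y = +75 mm); the channel runs along x, axes as the tray's
- saddles (a point): midway between the two mallet saddles (taller blocks, 22 mm wide, at y = +-50 mm from here), at the height of their seats, 36 mm above the bench (tray x = 52, y = 0). Each has cheeks 18 mm high, 30 mm apart in x, that take the handle lying along y: the handle rests on the seats, the mallet's origin then 4 mm below them. Axes as the tray's
- bar (a joint): steel hold-down bar, 24 x 8 mm, sliding along the tray's y over the saddles (tray x = 52 mm), underside 68 mm above the bench. 0 = shut, as at the start; grows as it slides right; 0.22 m = fully open (tip 135 mm right of the tray's middle, channels and saddles free from above). Slides with 1 to 2 N, stays where left. Guided by a block at tray y = -145, 67 mm high. The pin locks it
- bar_knob (a point): middle of the red upright knob on the bar, 18 mm diameter, from 6 to 28 mm above the bar's top (knob's middle 90 mm above the bench, at tray x = 52, y = +50 mm when shut); moves with the bar; grasp or push it
- pin: loose brass locking pin, upright: head 20 mm diameter, 21 mm tall, above a shank 9 mm diameter, 36 mm long. Origin on its axis at the head's underside, z up. At the start it stands in the 13 mm hole near the bar's right end and the bore below (tray x = 52, y = -145 mm), head resting on the bar, 76 mm above the bench; pull it straight up 40 mm to free it
- notch (a point): parking slot for the pin: 13 mm wide in an aluminium fork, 8 mm thick, at the tray's right edge, running along the tray's y, open to the left (+y), toward the channels. This point: on the fork's top, 48 mm above the bench (tray x = 0, y = -145 mm), 12 mm from the slot's closed end, 24 mm from the open end. The shank enters from the left, then the head rests on the fork. Axes as the tray's
- wood_file: half-round hand file, wooden handle, 15 x 190 x 15 mm; origin at the middle of its length and width, on the underside; y along its length, z up, blade toward +y (8 mm thick), handle (15 mm wide and high) from y = -95 to -25 mm; balances near y = -13 mm. May be absent
- needle_file: needle file with blue handle, 15 x 150 x 15 mm; origin at the middle of its length and width, on the underside; y along its length, z up, blade toward +y (8 mm thick), handle (15 mm wide and high) from y = -75 to -15 mm; balances near y = -20 mm. May be absent
- ring_mandrel_small: tapered steel ring mandrel, 20 x 135 x 20 mm, 0.28 kg; origin at the middle of its length and width, on the underside; y along its length, z up; grasp round the middle (about 16 mm wide). May be absent
- tweezers_brown: tweezers with brown grips, 14 x 130 x 10 mm, 9 mm high, closed and rigid; origin at the middle of its length and width, on the underside; y along its length, z up; grasp across the middle. May be absent
- nylon_mallet: nylon mallet with wooden handle, 68 x 210 x 30 mm; origin at the middle of its length, on the underside; y along the handle toward the head, z up as it lies; handle round, 22 mm, its axis 15 mm above the origin; head 68 mm wide from y = 75 to 105 mm; balances near y = +30 mm
- solder_tin: solder tin, 64 mm diameter, 23 mm high: bystander
- beeswax: round cake of yellow beeswax, 45 mm, 17 mm high: bystander
- flux_jar: small flux jar with green label and lid, 54 mm, 54 mm high: bystander
- pliers_teal: pliers with teal handles, 90 x 131 x 13 mm: bystander
- dapping_block: brass doming cube, 50 mm: bystander

How it is judged (in metres and radians):
On the way, in this order (a step that is already met when the one before it is completed fails the run):
1. the pin hangs upright in the bracket's slot, head resting on the fork (horizontal distance between pin and notch below 0.016 m and z of pin in the frame of notch between -0.004 and 0.004 m and angle between pin's own z axis and vertical below 0.2 rad), for 0.3 s.
2. the bar is slid fully open (over 0.2 m) (value of joint bar above 0.2 m), for 0.2 s.
3. every file, mandrel and tweezers present lies flat in a channel, with the mallet not yet in its saddles ((y of wood_file in the frame of channel_0 between -0.012 and 0.012 m or y of wood_file in the frame of channel_1 between -0.012 and 0.012 m or y of wood_file in the frame of channel_2 between -0.012 and 0.012 m or y of wood_file in the frame of channel_3 between -0.012 and 0.012 m) and x of wood_file in the frame of tray between -0.04 and 0.04 m and (z of wood_file in the frame of tray between 0.004 and 0.014 m or (angle between wood_file's own z axis and vertical above 1.2 rad and z of wood_file in the frame of tray between 0.004 and 0.026 m)) and angle between the y axis of each of wood_file, needle_file, ring_mandrel_small, tweezers_brown and the x axis of tray, either way round below 0.15 rad and angle between wood_file's own y axis and vertical between 1.45 and 1.69 rad and (y of needle_file in the frame of channel_0 between -0.012 and 0.012 m or y of needle_file in the frame of channel_1 between -0.012 and 0.012 m or y of needle_file in the frame of channel_2 between -0.012 and 0.012 m or y of needle_file in the frame of channel_3 between -0.012 and 0.012 m) and x of needle_file in the frame of tray between -0.04 and 0.04 m and (z of needle_file in the frame of tray between 0.004 and 0.014 m or (angle between needle_file's own z axis and vertical above 1.2 rad and z of needle_file in the frame of tray between 0.004 and 0.026 m)) and angle between needle_file's own y axis and vertical between 1.45 and 1.69 rad and (y of ring_mandrel_small in the frame of channel_0 between -0.012 and 0.012 m or y of ring_mandrel_small in the frame of channel_1 between -0.012 and 0.012 m or y of ring_mandrel_small in the frame of channel_2 between -0.012 and 0.012 m or y of ring_mandrel_small in the frame of channel_3 between -0.012 and 0.012 m) and x of ring_mandrel_small in the frame of tray between -0.04 and 0.04 m and (z of ring_mandrel_small in the frame of tray between 0.004 and 0.014 m or (angle between ring_mandrel_small's own z axis and vertical above 1.2 rad and z of ring_mandrel_small in the frame of tray between 0.004 and 0.031 m)) and angle between ring_mandrel_small's own y axis and vertical between 1.45 and 1.69 rad and (y of tweezers_brown in the frame of channel_0 between -0.012 and 0.012 m or y of tweezers_brown in the frame of channel_1 between -0.012 and 0.012 m or y of tweezers_brown in the frame of channel_2 between -0.012 and 0.012 m or y of tweezers_brown in the frame of channel_3 between -0.012 and 0.012 m) and x of tweezers_brown in the frame of tray between -0.04 and 0.04 m and (z of tweezers_brown in the frame of tray between 0.004 and 0.014 m or (angle between tweezers_brown's own z axis and vertical above 1.2 rad and z of tweezers_brown in the frame of tray between 0.004 and 0.021 m)) and angle between tweezers_brown's own y axis and vertical between 1.45 and 1.69 rad and not (x of nylon_mallet in the frame of saddles between -0.012 and 0.012 m and y of nylon_mallet in the frame of saddles between -0.025 and 0.025 m and (z of nylon_mallet in the frame of tray between 0.026 and 0.04 m or (angle between nylon_mallet's own z axis and vertical above 1.2 rad and z of nylon_mallet in the frame of tray between 0.026 and 0.064 m)) and angle between the y axis of nylon_mallet and the y axis of tray, either way round below 0.15 rad)), for 0.3 s.
4. the mallet lies across them in both saddles (x of nylon_mallet in the frame of saddles between -0.012 and 0.012 m and y of nylon_mallet in the frame of saddles between -0.025 and 0.025 m and (z of nylon_mallet in the frame of tray between 0.026 and 0.04 m or (angle between nylon_mallet's own z axis and vertical above 1.2 rad and z of nylon_mallet in the frame of tray between 0.026 and 0.064 m)) and angle between the y axis of nylon_mallet and the y axis of tray, either way round below 0.15 rad), for 0.3 s.
At the end, for the whole second after the job is handed in: Pin upright in the slot (16 mm), head on the fork; every tool present flat in its own channel (12 mm off line, 40 mm along, 0.15 rad); mallet in both saddles (12 mm across, 25 mm along, 0.15 rad, either way round); bar shut to 12 mm; bystanders moved under 30 mm; all at rest (all of step 1 and all of step 4 and (y of wood_file in the frame of channel_0 between -0.012 and 0.012 m or y of wood_file in the frame of channel_1 between -0.012 and 0.012 m or y of wood_file in the frame of channel_2 between -0.012 and 0.012 m or y of wood_file in the frame of channel_3 between -0.012 and 0.012 m) and x of wood_file in the frame of tray between -0.04 and 0.04 m and (z of wood_file in the frame of tray between 0.004 and 0.014 m or (angle between wood_file's own z axis and vertical above 1.2 rad and z of wood_file in the frame of tray between 0.004 and 0.026 m)) and angle between the y axis of each of wood_file, needle_file, ring_mandrel_small, tweezers_brown and the x axis of tray, either way round below 0.15 rad and angle between wood_file's own y axis and vertical between 1.45 and 1.69 rad and (y of needle_file in the frame of channel_0 between -0.012 and 0.012 m or y of needle_file in the frame of channel_1 between -0.012 and 0.012 m or y of needle_file in the frame of channel_2 between -0.012 and 0.012 m or y of needle_file in the frame of channel_3 between -0.012 and 0.012 m) and x of needle_file in the frame of tray between -0.04 and 0.04 m and (z of needle_file in the frame of tray between 0.004 and 0.014 m or (angle between needle_file's own z axis and vertical above 1.2 rad and z of needle_file in the frame of tray between 0.004 and 0.026 m)) and angle between needle_file's own y axis and vertical between 1.45 and 1.69 rad and (y of ring_mandrel_small in the frame of channel_0 between -0.012 and 0.012 m or y of ring_mandrel_small in the frame of channel_1 between -0.012 and 0.012 m or y of ring_mandrel_small in the frame of channel_2 between -0.012 and 0.012 m or y of ring_mandrel_small in the frame of channel_3 between -0.012 and 0.012 m) and x of ring_mandrel_small in the frame of tray between -0.04 and 0.04 m and (z of ring_mandrel_small in the frame of tray between 0.004 and 0.014 m or (angle between ring_mandrel_small's own z axis and vertical above 1.2 rad and z of ring_mandrel_small in the frame of tray between 0.004 and 0.031 m)) and angle between ring_mandrel_small's own y axis and vertical between 1.45 and 1.69 rad and (y of tweezers_brown in the frame of channel_0 between -0.012 and 0.012 m or y of tweezers_brown in the frame of channel_1 between -0.012 and 0.012 m or y of tweezers_brown in the frame of channel_2 between -0.012 and 0.012 m or y of tweezers_brown in the frame of channel_3 between -0.012 and 0.012 m) and x of tweezers_brown in the frame of tray between -0.04 and 0.04 m and (z of tweezers_brown in the frame of tray between 0.004 and 0.014 m or (angle between tweezers_brown's own z axis and vertical above 1.2 rad and z of tweezers_brown in the frame of tray between 0.004 and 0.021 m)) and angle between tweezers_brown's own y axis and vertical between 1.45 and 1.69 rad and value of joint bar below 0.012 m and linear speed of each of wood_file, needle_file, ring_mandrel_small, tweezers_brown, nylon_mallet, pin below 0.02 m/s); the robot touches nothing.
It fails at once if the solder tin is moved by more than 30 mm (distance of solder_tin from where it was at the start of the episode above 0.03 m).
It fails at once if the beeswax is moved by more than 30 mm (distance of beeswax from where it was at the start of the episode above 0.03 m).
It fails at once if the flux jar is moved by more than 30 mm (distance of flux_jar from where it was at the start of the episode above 0.03 m).
It fails at once if the pliers teal is moved by more than 30 mm (distance of pliers_teal from where it was at the start of the episode above 0.03 m).
It fails at once if the dapping block is moved by more than 30 mm (distance of dapping_block from where it was at the start of the episode above 0.03 m).
Of wood_file, needle_file, ring_mandrel_small, tweezers_brown only 3 to 4 are there at a start; the rules pass over those that are not, and their reading is None.
At some moment in a run one of wood_file, needle_file, ring_mandrel_small, tweezers_brown, nylon_mallet may be knocked a few centimetres aside while the robot is not near it.
Once in a run the grip may slacken for a moment while it holds something.
It also fails if it takes over 210 s, if anything falls off the work surface, if the arm or the gripper's body presses on something with over 40 N, if the wrist force passes 120 N, or if a joint passes its speed limit or range.

ROBOT

A 7-joint arm with a two-finger parallel gripper is mounted at the origin on a cart in front of the work surface, level with it; the furniture and walls round the work are solid. World frame = base frame: x ahead of the robot, y to its left, z up, the work surface at z = 0. Lengths are in m, angles in degrees, forces in N, time in s.
With the tool pointing down it reaches from about 0.4 to 0.75 m from the base axis. Payload 19.5 kg.
Tool frame: the origin (TCP) lies at the very end of the fingers, on their centre line; the grasp point (between the pads) lies 19 mm behind it (arm.grasp_offset is the distance from the TCP to the grasp point, in m); z points along the fingers, y is the line along which they close (so a half turn about z gives the same grasp; the last joint's range is limited). The gripper opens to 85 mm and grips with 20 to 120 N. Pads are 22 mm wide; open, the fingers measure 114 mm over their backs; the gripper's body (76 mm by 85 mm) begins 54 mm behind the grasp point. The pads swing forward as they close: fully open they stand 13 mm farther back than shut.
Start: joints at [-75.155, 40.479, -1.581, 85.061, 1.261, 54.483, -4.326], TCP at [0.17, 0.549, 0.231] pointing down, gripper open.
Joint ranges: [-155.06, 155.06], [-18.47, 123.98], [-90, 86.84], [0, 140.48], [-83.41, 263.41], [0, 116], [-161.91, 161.91]. Speed limits (degrees/s): [108.29, 108.29, 147.25, 147.25, 172.46, 172.46, 172.46].

INTERFACE

Orientations are given as [roll, pitch, yaw] about the fixed x, y, z axes, in that order (R = Rz(yaw) Ry(pitch) Rx(roll)).
In Python, from bench import status, cams, ticket, regions_of, arm gives the robot as it stands.
- The arm moves only by the tool send_rows, never from a script. Its argument "moves" is a list that holds one entry, the list of rows, each a list of 6 numbers: the shift along the tool's x, y, z in units of 2.5 cm (1.0 is 2.5 cm), then the turn, a rotation vector about the tool's x, y, z in units of 5 degrees (1.0 is 5 degrees). In form: [[[x, y, z, rx, ry, rz], ...]]. A call has 1 to 8 rows; each row shifts and turns the commanded pose from where the row before left it, along the tool's axes as they then stand; what a row does not reach is not made up. A row lasts 1/10 s, in which the tool goes at most 50 mm and 8.59 degrees, less where a joint would pass 70% of its speed; a pose out of reach is approached as far as the arm can. A call with a number of a shift or a turn outside -1 to 1 is refused whole. A call with a gripper value outside its range is refused whole. "grip" is the opening, from -1 (shut) to 1 (fully open), set as the call begins (left out, the last holds). The fingers move at their own pace and stop on an object; "newtons" is the grip in N (left out, the last holds). Time passes only in rows, so rows that do not move let the fingers close. It gives the time, the measured TCP pose, the force, the opening and the grip force at its end, in the units of the state.
- status.get_state(): the state, without advancing time (a new reading comes with each control period).
- cams.get_image(name): name is "side" or "top" or "wrist"; returns a dict with "frame" (480x640x3 uint8, blue, green, red), "mtx" (3x3 intrinsics, pixels), "dist_coeffs" ([k1, k2, p1, p2, k3] as OpenCV has them; the pictures are not rectified), "position" and "rotation" of the camera in the world; the wrist camera has in their place "hand_eye" (4x4, takes a point from camera to tool coordinates, whose origin is the TCP and whose axes are the flange's). Camera axes: x right, y down, z forward; pixel columns grow to the right and rows downward; lengths in m; the calibration is good to about 2 mm. A picture is of the moment at which its call begins: read the wrist's pose just before it. There is no depth.
- ticket.finish_job(): hands the job in; it is judged then, once.
Trained networks look in the newest picture that a camera, given by its name, has taken for a name from the list of things; names that differ only in an ending like _2 or _b are one class to them, and where a whole thing is asked for, a point or a joint stands for the part that bears it (a point fixed in the world has none). Each returns a list of dicts, best first, with "confidence" (0 to 1); they miss things now and then, are a little off and sometimes report something else, mostly with a low value. They report only what shows in the picture. A call takes as long as a camera call.
- regions_of(camera, name): "mask" (480x640 bool, what is visible of it) and "pixel" ([row, column] in pixels, amid what is visible of it).
The state is a dict: "time": time; "joint_positions": joint angles; "qd": joint speeds; "effort": joint torques, N m; "eef_pos": TCP position; "orientation": TCP orientation; "force": force on the tool from outside, world axes, zero at the start; "ft_torque": the same for the moment, N m; "finger_gap": finger opening in m; "grasp_force": force on a finger pad.
Only numpy, scipy, OpenCV 4.12 (cv2) and the standard library are available. Lean on these libraries where they do the work, as an engineer would, in place of code of your own. Each camera call takes 0.05 s, during which the arm holds its last target. There are 200 camera calls.

## Working session

There is one attempt and no reset: what is moved stays moved. The work goes in short steps, Python scripts to look and compute and a tool call to move; the robot and the scene stay as the last step left them, time stands still between calls to the robot, and variables do not carry over. Pictures are saved under pics/ and viewed, at most 14 in all, crops included, and the job is handed in when it is done.

Besides the shell and the picture viewer there is one more tool, called after "Request:" as name(argument=value, ...) on one line, values as JSON. send_rows: Moves the arm, as the interface text tells. Its arguments: {"type":"object","properties":{"moves":{"type":"array","items":{"type":"array","items":{"type":"array","items":{"type":"number"}}}},"grip":{"type":"number"},"newtons":{"type":"number"}},"required":["moves"]}

```bash
ls; mkdir -p pics
cat > h.py <<'E'
import numpy as np, cv2
from bench import status, cams, ticket, regions_of, arm
from scipy.spatial.transform import Rotation as R
def st(): return status.get_state()
def Rt(o): return R.from_euler('xyz',o,degrees=True).as_matrix()
def cam(name):
    s=st(); d=cams.get_image(name)
    if 'hand_eye' in d:
        T=np.eye(4);T[:3,:3]=Rt(s['orientation']);T[:3,3]=s['eef_pos']
        C=T@np.array(d['hand_eye']); d['rotation']=C[:3,:3]; d['position']=C[:3,3]
    else:
        r=np.array(d['rotation'],float)
        if r.shape!=(3,3): r=Rt(r)
        d['rotation']=r
    d['position']=np.array(d['position'],float)
    return d
def ray(d,px,z):  # px Nx2 (col,row) -> world points on plane z
    px=np.array(px,float).reshape(-1,1,2)
    u=cv2.undistortPoints(px,np.array(d['mtx'],float),np.array(d['dist_coeffs'],float)).reshape(-1,2)
    v=np.c_[u,np.ones(len(u))]@d['rotation'].T
    p=d['position']; return p+v*((z-p[2])/v[:,2])[:,None]
def proj(d,P):
    r=d['rotation'].T; t=-r@d['position']
    return cv2.projectPoints(np.array(P,float).reshape(-1,1,3),cv2.Rodrigues(r)[0],t,np.array(d['mtx'],float),np.array(d['dist_coeffs'],float))[0].reshape(-1,2)
E
python3 - <<'E'
from h import *
s=st();print(s)
print(arm.grasp_offset, [a for a in dir(arm) if a[0]!='_'])
for n in ('top','side','wrist'):
    d=cam(n);cv2.imwrite(f'pics/{n}0.png',d['frame']);print(n,d['position'],d['rotation'].round(3).tolist(),np.array(d['mtx']).tolist(),d['dist_coeffs'])
    if n=='wrist':print(d['hand_eye'])
E
```

```text
pics
{'time': 0.0, 'joint_positions': array([-75.15561857,  40.51506928,  -1.58470651,  85.08327604,
         1.26001109,  54.48196281,  -4.32583526]), 'qd': array([ 0.07127857,  0.02327534, -0.01712712, -0.07733559, -0.03182909,
       -0.07301785, -0.0161977 ]), 'effort': array([-2.66900370e-04, -8.83203435e+01,  1.23471580e+00, -2.36162585e+01,
        1.68709358e-02,  6.55774129e-03,  3.69594659e-06]), 'eef_pos': array([0.17025727, 0.54894581, 0.23082024]), 'orientation': array([-1.79936959e+02,  6.17356077e-05,  1.62767884e+02]), 'force': array([-0.76735423,  0.6195703 , -0.03007886]), 'ft_torque': array([ 0.01980519, -0.00525168,  0.01401964]), 'grasp_force': 0.0, 'finger_gap': 0.08525561786890608}
0.0187 ['IKError', 'grasp_offset']
top [0.41364609 0.20259589 1.01132811] [[-0.002, -0.99, 0.138], [-1.0, 0.006, 0.028], [-0.029, -0.137, -0.99]] [[452.0529828116971, 0.0, 314.362465325005], [0.0, 452.0529828116971, 237.64670270756955], [0.0, 0.0, 1.0]] [0.03205508 0.         0.         0.         0.        ]
side [ 0.46050861 -0.71516146  0.76928587] [[0.997, -0.039, 0.063], [-0.074, -0.582, 0.809], [0.005, -0.812, -0.584]] [[514.714834557386, 0.0, 312.73215302275156], [0.0, 514.714834557386, 241.66836632803825], [0.0, 0.0, 1.0]] [-0.00924186  0.          0.          0.          0.        ]
wrist [0.10256687 0.57008605 0.3733988 ] [[0.296, 0.918, 0.265], [0.955, -0.284, -0.083], [-0.001, 0.278, -0.961]] [[430.2463812178023, 0.0, 319.85291218515533], [0.0, 430.2463812178023, 239.4076391880174], [0.0, 0.0, 1.0]] [-0.09053166  0.          0.          0.          0.        ]
[[ 5.57576500e-04 -9.60582146e-01 -2.77995739e-01  7.09654598e-02]
 [ 9.99999810e-01  6.08611122e-04 -9.72841646e-05 -2.95166974e-05]
 [ 2.62640730e-04 -2.77995632e-01  9.60582302e-01 -1.42516713e-01]
 [ 0.00000000e+00  0.00000000e+00  0.00000000e+00  1.00000000e+00]]
```

View pics/top0.png

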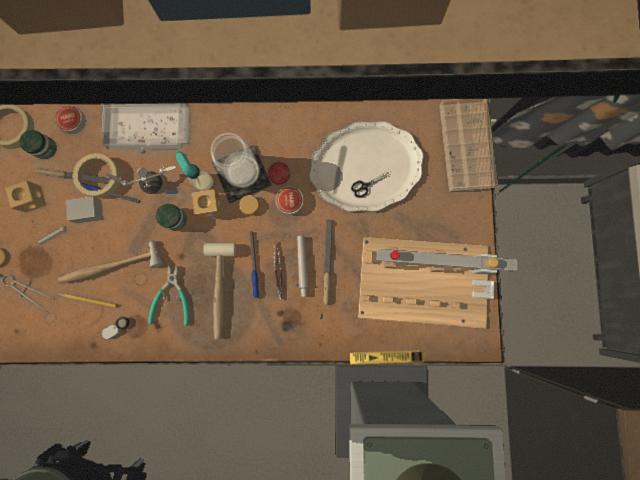

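View pics/side0.png

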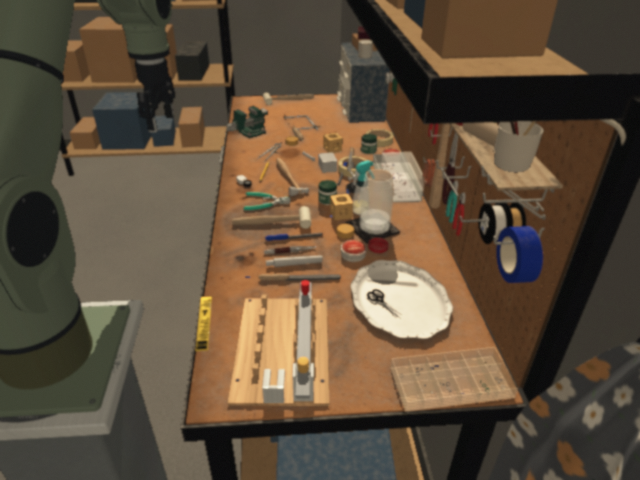

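Run:
```python
from h import *
for n in ('top','side'):
    d=cam(n)
    for k in ['tray','bar','bar_knob','pin','notch','wood_file','needle_file','ring_mandrel_small','tweezers_brown','nylon_mallet','pliers_teal','flux_jar','solder_tin','beeswax','dapping_block']:
        r=regions_of(n,k)
        for q in r[:2]:
            z=0.01
            print(n,k,round(q['confidence'],2),np.round(q['pixel']),int(q['mask'].sum()),ray(d,[q['pixel'][::-1]],z).round(3)[0][:2])
            np.save(f'm_{n}_{k}.npy',r[0]['mask'])
```

```text
top tray 0.89 [284. 427.] 10616 [ 0.449 -0.015]
top bar 0.55 [255. 442.] 1566 [ 0.511 -0.049]
top bar_knob 0.73 [257. 443.] 1728 [ 0.508 -0.051]
top pin 0.17 [281. 422.] 10705 [ 0.456 -0.004]
top notch 0.91 [281. 429.] 10917 [ 0.456 -0.02 ]
top notch 0.16 [258. 444.] 1590 [ 0.505 -0.054]
top wood_file 0.56 [261. 327.] 599 [0.5   0.204]
top wood_file 0.18 [293. 178.] 703 [0.431 0.532]
top needle_file 0.81 [272. 255.] 263 [0.476 0.363]
top needle_file 0.59 [280. 420.] 10713 [ 0.457 -0.001]
top ring_mandrel_small 0.73 [266. 301.] 473 [0.49  0.261]
top tweezers_brown 0.62 [279. 280.] 90 [0.461 0.308]
top nylon_mallet 0.73 [199. 288.] 636 [0.641 0.291]
top nylon_mallet 0.68 [273. 219.] 1144 [0.475 0.444]
top solder_tin 0.8 [199. 289.] 640 [0.641 0.289]
top solder_tin 0.68 [217. 172.] 676 [0.602 0.555]
top beeswax 0.74 [204. 248.] 286 [0.631 0.381]
top beeswax 0.58 [260. 444.] 1631 [ 0.502 -0.054]
top dapping_block 0.84 [203. 203.] 722 [0.633 0.484]
side tray 0.76 [354. 282.] 9777 [ 0.454 -0.03 ]
side bar 0.85 [336. 301.] 1233 [0.494 0.016]
side bar 0.62 [251. 353.] 475 [0.637 0.292]
side bar_knob 0.95 [335. 302.] 1422 [0.496 0.017]
side pin 0.68 [252. 286.] 275 [0.473 0.3  ]
side pin 0.55 [363. 302.] 158 [ 0.494 -0.055]
side wood_file 0.7 [276. 304.] 505 [0.512 0.202]
side needle_file 0.51 [236. 288.] 225 [0.481 0.365]
side needle_file 0.34 [352. 282.] 9675 [ 0.455 -0.025]
side ring_mandrel_small 0.98 [258. 292.] 379 [0.487 0.276]
side ring_mandrel_small 0.5 [355. 282.] 9863 [ 0.455 -0.033]
side tweezers_brown 0.5 [250. 288.] 253 [0.479 0.309]
side nylon_mallet 0.74 [216. 281.] 600 [0.465 0.46 ]
side pliers_teal 0.58 [196. 271.] 232 [0.438 0.573]
side flux_jar 0.68 [192. 325.] 384 [0.597 0.586]
side flux_jar 0.36 [353. 283.] 9757 [ 0.457 -0.027]
side solder_tin 0.84 [253. 353.] 465 [0.638 0.285]
side beeswax 0.63 [231. 345.] 215 [0.63  0.378]
side dapping_block 0.82 [208. 339.] 503 [0.628 0.491]
```

Request:
send_rows(moves=[[[-1, -0.9, -0.35, 0, 0, -0.43], [-1, -0.9, -0.35, 0, 0, -0.43], [-1, -0.9, -0.35, 0, 0, -0.43], [-1, -0.9, -0.35, 0, 0, -0.43], [-1, -0.9, -0.35, 0, 0, -0.43], [-1, -0.9, -0.35, 0, 0, -0.43], [-1, -0.9, -0.35, 0, 0, -0.43], [-1, -0.9, -0.35, 0, 0, -0.43]]])

```text
time: 2.55
eef_pos: [0.3373, 0.3376, 0.3018]
orientation: [180.0, 0.0, -179.9]
force: [-0.3, 0.9, 0.2]
finger_gap: 0.0858
grasp_force: 0.0
```

Request:
send_rows(moves=[[[-0.25, -1, 0, 0, 0, 0], [-0.25, -1, 0, 0, 0, 0], [-0.25, -1, 0, 0, 0, 0], [-0.25, -1, 0, 0, 0, 0], [-0.25, -1, 0, 0, 0, 0], [-0.25, -1, 0, 0, 0, 0], [-0.25, -1, 0, 0, 0, 0], [-0.25, -1, 0, 0, 0, 0]]])

```text
time: 3.35
eef_pos: [0.3865, 0.1377, 0.3014]
orientation: [180.0, 0.0, 180.0]
force: [0.9, 0.3, -0.1]
finger_gap: 0.0858
grasp_force: 0.0
```

Request:
send_rows(moves=[[[0, -1, 0, 0, 0, 0], [0, -1, 0, 0, 0, 0], [0, -1, 0, 0, 0, 0], [0, -1, 0, 0, 0, 0], [0, -1, 0, 0, 0, 0], [0, -1, 0, 0, 0, 0], [0, -0.5, 0, 0, 0, 0], [0, 0, 0, 0, 0, 0]]])

```text
time: 4.15
eef_pos: [0.3862, -0.0251, 0.3014]
orientation: [-180.0, 0.0, 179.8]
force: [-0.2, -0.6, -0.2]
finger_gap: 0.0855
grasp_force: 0.0
```

Run:
```python
from h import *
s=st();print(s['time'],s['eef_pos'],s['orientation'],s['joint_positions'].round(0))
d=cam('wrist');cv2.imwrite('pics/w1.png',d['frame'])
import pickle;pickle.dump(d,open('w1.pkl','wb'))
```

```text
4.15 [ 0.38621454 -0.02507426  0.30140106] [-1.79971092e+02  7.73091551e-03  1.79820903e+02] [  4.  19.  -7. 113.   3.  48.  85.]
```

View pics/w1.png

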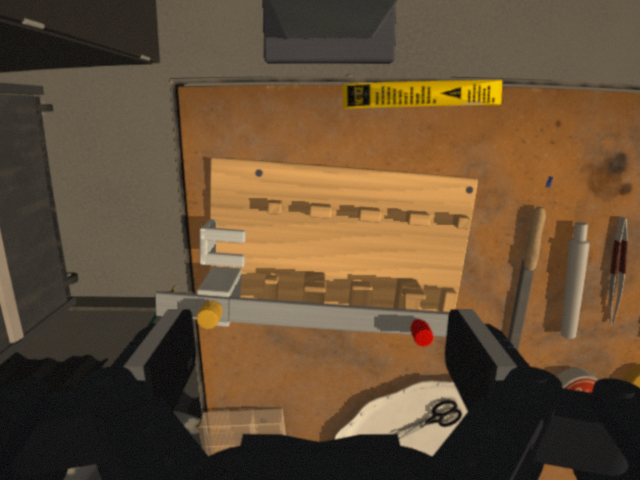

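Run:
```python
import cv2
f=cv2.imread('pics/w1.png')[190:350,190:480]
cv2.imwrite('pics/w1c.png',cv2.resize(f,None,fx=2.7,fy=2.7,interpolation=cv2.INTER_CUBIC))
```

```text
(no output)
```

View pics/w1c.png

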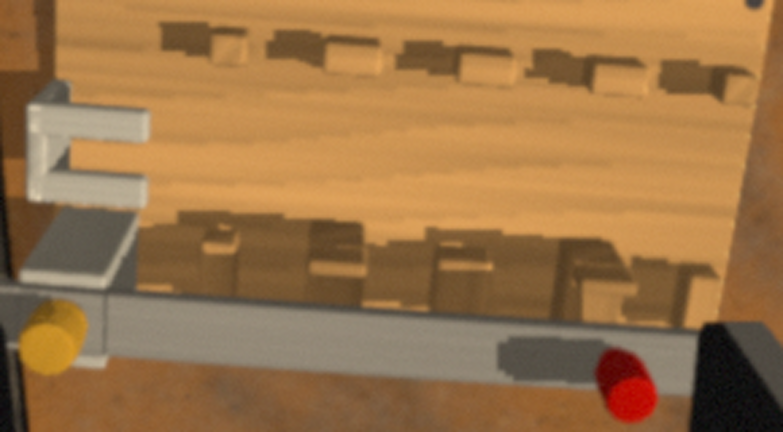

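```bash
cat > fit.py <<'E'
from h import *
from scipy.optimize import least_squares
import pickle
d=pickle.load(open('w1.pkl','rb'))
c=np.array([(353,56),(487,69),(619,78),(229,47),(148,156),(46,350),(630,396)])/2.7+190-0.3
M=np.array([(-38,-50,26),(-38,0,26),(-38,50,26),(-38,-97,26),(0,-121,48),(52,-145,97),(52,50,103)])/1000
def W(p,M):
    r=R.from_euler('z',p[2]).as_matrix(); return M@r.T+[p[0],p[1],0]
s=least_squares(lambda p:((proj(d,W(p,M))-c)*np.array([[1],[1],[1],[.3],[1],[1],[1]])).ravel(),[.45,-.02,0],loss='soft_l1')
print(s.x[:2],np.degrees(s.x[2]));print((proj(d,W(s.x,M))-c).round(1))
np.save('tray.npy',s.x)
f=d['frame'].copy()
pts=[(-44,y,26) for y in(-100,-50,0,50,100)]+[(-32,y,26) for y in(-100,-50,0,50,100)]+[(0,-145,48),(0,-157,48),(0,-121,48),(52,-145,76),(52,50,104),(-90,-137,8),(-90,137,8),(73,100,36)]
for q in proj(d,W(s.x,np.array(pts)/1000)): cv2.circle(f,tuple(np.round(q).astype(int)),1,(255,0,255),-1)
cv2.imwrite('pics/fit.png',cv2.resize(f[150:350,180:480],None,fx=2.6,fy=2.6))
E
python3 fit.py
```

```text
[0.44860261 0.02177957] -4.6345016658151845
[[-0.3  0.4]
 [ 0.1 -0.5]
 [ 0.6  0. ]
 [-1.7  0.1]
 [-0.7  1. ]
 [-0.3 -1.3]
 [ 0.9  0.3]]
```

View pics/fit.png

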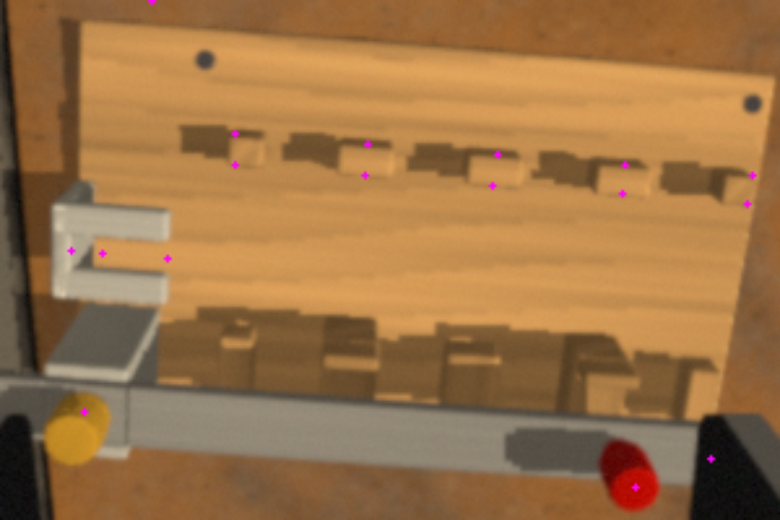

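```bash
cat >> h.py <<'E'
def T2W(p,M):
    M=np.atleast_2d(np.array(M,float)); r=R.from_euler('z',p[2]).as_matrix(); return M@r.T+[p[0],p[1],0]
def W2T(p,P):
    return (np.atleast_2d(np.array(P,float))-[p[0],p[1],0])@R.from_euler('z',p[2]).as_matrix()
tray=np.load('tray.npy') if __import__('os').path.exists('tray.npy') else None
def need(tw,yaw=None,s=None):
    """units of tool shift (current axes), then turn units to yaw with tool down"""
    s=s or st(); A=Rt(s['orientation'])
    sh=A.T@(np.array(tw)-s['eef_pos'])/0.025
    if yaw is None: yaw=s['orientation'][2]
    rv=R.from_matrix(A.T@Rt([180,0,yaw])).as_rotvec(degrees=True)/5
    # shift in the axes after the turn
    sh2=Rt([180,0,yaw]).T@(np.array(tw)-s['eef_pos'])/0.025
    return sh.round(2),rv.round(2),sh2.round(2)
E
python3 - <<'E'
from h import *
y=180+np.degrees(tray[2])
print(need(T2W(tray,[.052,-.145,.16])[0],y), st()['joint_positions'].round(0))
E
```

```text
(array([-4.1 , -4.11,  5.66]), array([-0.  ,  0.  ,  0.91]), array([-4.42, -3.78,  5.66])) [  4.  19.  -7. 113.   3.  48.  85.]
```

Request:
send_rows(moves=[[[0, 0, 0, 0, 0, 0.91], [-0.74, -0.63, 0.94, 0, 0, 0], [-0.74, -0.63, 0.94, 0, 0, 0], [-0.74, -0.63, 0.94, 0, 0, 0], [-0.74, -0.63, 0.94, 0, 0, 0], [-0.74, -0.63, 0.94, 0, 0, 0], [-0.72, -0.63, 0.94, 0, 0, 0], [0, 0, 0, 0, 0, 0]]], grip=0, newtons=50)

```text
time: 5.0
eef_pos: [0.4894, -0.1273, 0.1576]
orientation: [180.0, -0.2, 175.4]
force: [-0.3, 0.1, 0.1]
finger_gap: 0.0424
grasp_force: 0.0
```

Run:
```python
from h import *
y=180+np.degrees(tray[2])
d=cam('wrist');f=d['frame'].copy();s=st()
print(s['finger_gap'],need(T2W(tray,[.052,-.145,.079])[0],y))
h=cv2.cvtColor(f,cv2.COLOR_BGR2HSV)
m=((h[...,0]>15)&(h[...,0]<35)&(h[...,1]>150)&(h[...,2]>90)).astype(np.uint8)
n,l,stt,c=cv2.connectedComponentsWithStats(m)
for i in range(1,n):
    if stt[i,4]>100: print(stt[i],c[i],W2T(tray,ray(d,[c[i]],.09)))
P=lambda x,y,z:proj(d,T2W(tray,[x,y,z]))[0]
for q in [(.052,-.145,.076),(.052,-.145,.097),(.0,-.145,.048),(.0,-.121,.048),(.064,-.145,.076),(.04,-.145,.076)]:
    cv2.circle(f,tuple(P(*q).round().astype(int)),2,(255,0,255),-1)
cv2.imwrite('pics/p1.png',f)
```

```text
0.042522065426408955 (array([-0.  , -0.03,  3.2 ]), array([ 0.01, -0.02,  0.01]), array([ 0.01, -0.03,  3.2 ]))
[  289    17   351   189 19121] [509.14774332 103.45332357] [[-0.02537201 -0.05470856  0.09      ]]
[346  17  29  10 107] [362.94392523  21.02803738] [[-0.06078554 -0.12575687  0.09      ]]
[376  17  32  12 138] [392.03623188  21.74637681] [[-0.06065032 -0.11248528  0.09      ]]
[415  18  83  14 397] [458.17884131  23.85138539] [[-0.06046582 -0.08190771  0.09      ]]
[490  20  40  13 167] [510.58083832  25.37724551] [[-0.06073571 -0.05704356  0.09      ]]
[288  95  37  22 234] [305.97863248 105.44444444] [[-0.02322649 -0.15183074  0.09      ]]
[344  94  27  29 187] [356.67914439 105.90909091] [[-0.0230638  -0.12795102  0.09      ]]
[326 101  28  16 108] [339.30555556 110.84259259] [[-0.02076611 -0.13611603  0.09      ]]
[369 136  33  19 158] [383.78481013 147.05696203] [[-0.00394086 -0.11448368  0.09      ]]
[304 141  39  18 256] [319.4375    149.2265625] [[-0.00280075 -0.14548751  0.09      ]]
[338 143  34  14 160] [352.84375 148.9    ] [[-0.00298919 -0.12939804  0.09     
[... 186 characters left out ...]
  41  13 157] [466.24203822 190.2866242 ] [[ 0.01686837 -0.07236102  0.09      ]]
[615 206  25  21 154] [626.77272727 216.27922078] [[0.02957299 0.01661314 0.09      ]]
[ 301  236   39   47 1441] [320.23872311 258.61138099] [[ 0.05265342 -0.14505577  0.09      ]]
[349 273  45  10 202] [370.0990099  278.31188119] [[ 0.06351221 -0.11896878  0.09      ]]
[431 273  98   9 374] [484.68983957 277.22459893] [[ 0.06313202 -0.05799021  0.09      ]]
[538 272  26  10 108] [549.13888889 277.30555556] [[ 0.06345349 -0.02213132  0.09      ]]
[560 272  50  10 236] [585.41525424 276.09322034] [[ 0.06296438 -0.00125272  0.09      ]]
[611 272  29   9 125] [624.112 275.4  ] [[0.06283348 0.02196227 0.09      ]]
```

View pics/p1.png

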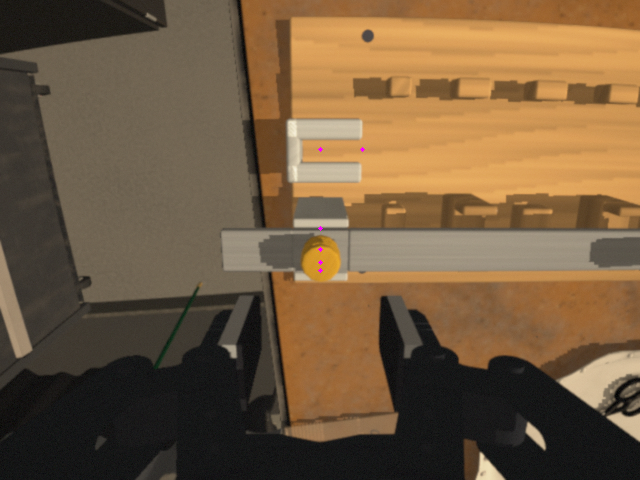

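Request:
send_rows(moves=[[[0, 0, 0.8, 0, 0, 0], [0, 0, 0.8, 0, 0, 0], [0, 0, 0.8, 0, 0, 0], [0, 0, 0.5, 0, 0, 0], [0, 0, 0.27, 0, 0, 0], [0, 0, 0, 0, 0, 0]]])

```text
time: 5.65
eef_pos: [0.4889, -0.1259, 0.0812]
orientation: [180.0, -0.0, 175.5]
force: [-0.3, 0.9, 0.5]
finger_gap: 0.0427
grasp_force: 0.0
```

Request:
send_rows(moves=[[[0, 0, 0, 0, 0, 0], [0, 0, 0, 0, 0, 0], [0, 0, 0, 0, 0, 0], [0, 0, 0, 0, 0, 0], [0, 0, 0, 0, 0, 0], [0, 0, 0, 0, 0, 0]]], grip=-1, newtons=50)

```text
time: 6.25
eef_pos: [0.4893, -0.1267, 0.082]
orientation: [-180.0, 0.1, 175.4]
force: [-0.6, 1.0, 9.0]
finger_gap: 0.0181
grasp_force: 48.6
```

Request:
send_rows(moves=[[[0, 0, -0.4, 0, 0, 0], [0, 0, -0.5, 0, 0, 0], [0, 0, -0.5, 0, 0, 0], [0, 0, -0.5, 0, 0, 0], [0, 0, 0, 0, 0, 0]]])

```text
time: 6.75
eef_pos: [0.4895, -0.127, 0.1305]
orientation: [-180.0, 0.2, 175.4]
force: [0.2, -0.5, -1.0]
finger_gap: 0.0178
grasp_force: 48.8
```

Request:
send_rows(moves=[[[0.52, 0.39, 0, 0, 0, 0], [0.52, 0.39, 0, 0, 0, 0], [0.52, 0.39, 0, 0, 0, 0], [0.52, 0.39, 0, 0, 0, 0], [0, 0, 0, 0, 0, 0], [0, 0, 0, 0, 0, 0]]])

```text
time: 7.35
eef_pos: [0.4404, -0.0839, 0.1286]
orientation: [-180.0, 0.0, 175.4]
force: [-0.8, 0.1, -1.7]
finger_gap: 0.0178
grasp_force: 48.9
```

Run:
```python
from h import *
y=180+np.degrees(tray[2])
d=cam('wrist');s=st();cv2.imwrite('pics/p2.png',d['frame'])
print(s['finger_gap'],s['grasp_force'],s['eef_pos'],W2T(tray,s['eef_pos']),need(T2W(tray,[.0,-.106,.0555])[0],y))
d=cam('side');f=d['frame']
p=proj(d,T2W(tray,[0,-.106,.08]))[0].astype(int);print(p)
a=cv2.resize(f[p[1]-60:p[1]+60,p[0]-75:p[0]+75],None,fx=5,fy=5,interpolation=cv2.INTER_CUBIC);cv2.imwrite('pics/p2s.png',a)
```

```text
0.018073266635736624 48.85921776294708 [ 0.44061131 -0.08407426  0.12858838] [[ 0.00058772 -0.10615343  0.12858838]] (array([0.02, 0.01, 2.92]), array([-0.  ,  0.01,  0.01]), array([0.02, 0.01, 2.92]))
[273 350]
```

View pics/p2s.png

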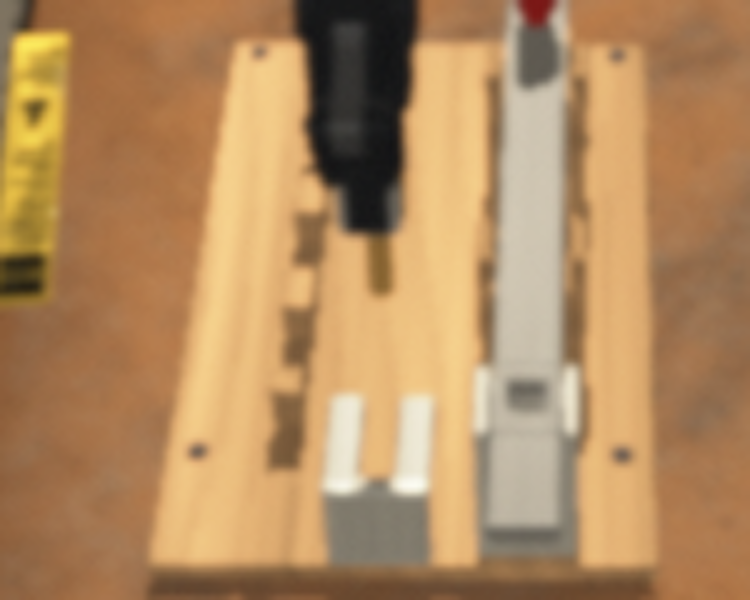

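Request:
send_rows(moves=[[[0, 0, 0.7, 0, 0, 0], [0, 0, 0.7, 0, 0, 0], [0, 0, 0.7, 0, 0, 0], [0, 0, 0.5, 0, 0, 0], [0, 0, 0.25, 0, 0, 0], [0, 0, 0, 0, 0, 0]]])

```text
time: 8.05
eef_pos: [0.4401, -0.0839, 0.0568]
orientation: [-180.0, -0.1, 175.4]
force: [-0.6, -0.3, -0.4]
finger_gap: 0.0175
grasp_force: 48.9
```

Request:
send_rows(moves=[[[0, -0.3, 0, 0, 0, 0], [0, -0.3, 0, 0, 0, 0], [0, -0.3, 0, 0, 0, 0], [0, -0.2, 0, 0, 0, 0], [0, 0, 0, 0, 0, 0]]])

```text
time: 8.55
eef_pos: [0.4379, -0.1121, 0.0575]
orientation: [-180.0, 0.0, 175.3]
force: [-0.4, 0.5, -1.9]
finger_gap: 0.0173
grasp_force: 48.9
```

Run:
```python
from h import *
s=st()
print(s['force'],s['finger_gap'],W2T(tray,s['eef_pos']),s['orientation'])
```

```text
[-0.35777137  0.48355795 -1.87985273] 0.017316421586611445 [[ 0.00014424 -0.13435548  0.05748391]] [-1.79976440e+02  1.51191707e-02  1.75336780e+02]
```

Request:
send_rows(moves=[[[0, -0.22, 0, 0, 0, 0], [0, -0.2, 0, 0, 0, 0], [0, 0, 0, 0, 0, 0], [0, 0, 0.08, 0, 0, 0], [0, 0, 0, 0, 0, 0]]])

```text
time: 9.05
eef_pos: [0.4371, -0.1214, 0.0551]
orientation: [180.0, -0.0, 175.4]
force: [0.1, 0.1, -1.0]
finger_gap: 0.0179
grasp_force: 48.9
```

Request:
send_rows(moves=[[[0, 0, 0.05, 0, 0, 0], [0, 0, 0, 0, 0, 0]]])

```text
time: 9.25
eef_pos: [0.4372, -0.1215, 0.0541]
orientation: [-180.0, 0.0, 175.4]
force: [-0.7, 2.2, 4.5]
finger_gap: 0.018
grasp_force: 49.6
```

Request:
send_rows(moves=[[[0, 0, 0, 0, 0, 0], [0, 0, 0, 0, 0, 0], [0, 0, 0, 0, 0, 0], [0, 0, 0, 0, 0, 0]]], grip=-0.1)

```text
time: 9.65
eef_pos: [0.4371, -0.1216, 0.0541]
orientation: [-180.0, -0.0, 175.4]
force: [0.3, 0.6, 0.0]
finger_gap: 0.0388
grasp_force: 0.0
```

Request:
send_rows(moves=[[[0, 0, -0.3, 0, 0, 0], [0, 0, -0.6, 0, 0, 0], [0, 0, -0.8, 0, 0, 0], [0, 0, -0.8, 0, 0, 0], [0, 0, -0.8, 0, 0, 0], [0, 0, 0, 0, 0, 0]]])

```text
time: 10.25
eef_pos: [0.4378, -0.1219, 0.1389]
orientation: [-180.0, 0.2, 175.4]
force: [-0.3, 0.4, -0.3]
finger_gap: 0.0383
grasp_force: 0.0
```

Run:
```python
from h import *
s=st(); d=cam('wrist');f=d['frame'].copy()
for q in [(0,-.145,.048),(0,-.145,.069)]:
    cv2.circle(f,tuple(proj(d,T2W(tray,q))[0].round().astype(int)),2,(255,0,255),-1)
cv2.imwrite('pics/p3.png',cv2.resize(f[100:340,200:],None,fx=1.8,fy=1.8))
y=180+np.degrees(tray[2])
print(need(T2W(tray,[.052,.050,.14])[0],y),need(T2W(tray,[.052,.050,.084])[0],y))
```

```text
(array([-2.06,  7.76, -0.09]), array([-0.  ,  0.02,  0.01]), array([-2.06,  7.76, -0.09])) (array([-2.06,  7.76,  2.15]), array([-0.  ,  0.02,  0.01]), array([-2.06,  7.76,  2.15]))
```

View pics/p3.png

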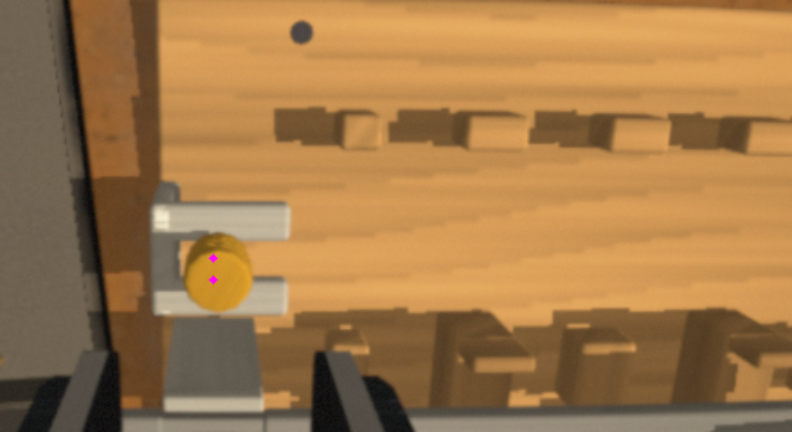

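Request:
send_rows(moves=[[[-0.26, 0.97, 0, 0, 0, 0], [-0.26, 0.97, 0, 0, 0, 0], [-0.26, 0.97, 0, 0, 0, 0], [-0.26, 0.97, 0, 0, 0, 0], [-0.26, 0.97, 0, 0, 0, 0], [-0.26, 0.97, 0, 0, 0, 0], [-0.26, 0.97, 0, 0, 0, 0], [-0.24, 0.97, 0, 0, 0, 0]]])

```text
time: 11.1
eef_pos: [0.5039, 0.0686, 0.136]
orientation: [-180.0, -0.1, 175.4]
force: [-0.1, -0.9, -0.4]
finger_gap: 0.0383
grasp_force: 0.0
```

Request:
send_rows(moves=[[[0, 0, 0, 0, 0, 0], [0, 0, 0.6, 0, 0, 0], [0, 0, 0.8, 0, 0, 0], [0, 0, 0.5, 0, 0, 0], [0, 0, 0.2, 0, 0, 0], [0, 0, 0, 0, 0, 0]]])

```text
time: 11.7
eef_pos: [0.5036, 0.0671, 0.0836]
orientation: [-180.0, -0.1, 175.4]
force: [-0.1, -0.8, 0.7]
finger_gap: 0.0383
grasp_force: 0.0
```

Request:
send_rows(moves=[[[0, 0, 0, 0, 0, 0], [0, 0, 0, 0, 0, 0], [0, 0, 0, 0, 0, 0], [0, 0, 0, 0, 0, 0], [0, 0, 0, 0, 0, 0]]], grip=-1, newtons=30)

```text
time: 12.2
eef_pos: [0.5041, 0.0674, 0.0846]
orientation: [-180.0, 0.0, 175.4]
force: [-0.9, -1.4, 7.1]
finger_gap: 0.0167
grasp_force: 29.5
```

Request:
send_rows(moves=[[[0, -0.3, 0, 0, 0, 0], [0, -0.6, 0, 0, 0, 0], [0, -0.6, 0, 0, 0, 0], [0, -0.6, 0, 0, 0, 0], [0, -0.6, 0, 0, 0, 0], [0, -0.6, 0, 0, 0, 0], [0, -0.6, 0, 0, 0, 0], [0, -0.6, 0, 0, 0, 0]]])

```text
time: 13.0
eef_pos: [0.495, -0.0449, 0.0846]
orientation: [180.0, 0.0, 175.4]
force: [-1.3, 2.0, 7.5]
finger_gap: 0.0168
grasp_force: 29.6
```

Request:
send_rows(moves=[[[0, -0.6, 0, 0, 0, 0], [0, -0.6, 0, 0, 0, 0], [0, -0.6, 0, 0, 0, 0], [0, -0.6, 0, 0, 0, 0], [0, -0.6, 0, 0, 0, 0], [0, -0.6, 0, 0, 0, 0], [0, -0.45, 0, 0, 0, 0], [0, -0.2, 0, 0, 0, 0]]])

```text
time: 13.8
eef_pos: [0.4864, -0.1515, 0.0846]
orientation: [-180.0, 0.0, 175.4]
force: [-3.6, 2.4, 8.3]
finger_gap: 0.0167
grasp_force: 29.3
```

Run:
```python
from h import *
s=st(); print(s['force'],s['finger_gap'],W2T(tray,s['eef_pos']))
```

```text
[-3.55620226  2.41325715  8.25709751] 0.01672105584271595 [[ 0.0516557  -0.16965396  0.08461731]]
```

Request:
send_rows(moves=[[[0, 0, 0, 0, 0, 0], [0, 0, 0, 0, 0, 0], [0, 0, 0, 0, 0, 0], [0, 0, -0.6, 0, 0, 0], [0, 0, -1, 0, 0, 0], [0, 0, -1, 0, 0, 0], [0, 0.5, -1, 0, 0, 0], [0.3, 1, -1, 0, 0, 0]]], grip=0)

```text
time: 14.6
eef_pos: [0.4822, -0.1129, 0.2]
orientation: [-180.0, 0.0, 175.3]
force: [0.5, 0.7, 0.7]
finger_gap: 0.0426
grasp_force: 0.0
```

Request:
send_rows(moves=[[[0.4, 1, -0.6, 0, 0, 0], [0.4, 1, -0.6, 0, 0, 0], [0.4, 1, -0.6, 0, 0, 0], [0.4, 1, -0.6, 0, 0, 0], [0.4, 1, -0.6, 0, 0, 0], [0.4, 1, 0, 0, 0, 0], [0.4, 1, 0, 0, 0, 0], [0.4, 1, 0, 0, 0, 0]]])

```text
time: 15.4
eef_pos: [0.4177, 0.0946, 0.2742]
orientation: [180.0, 0.0, 175.4]
force: [1.1, -0.7, 0.7]
finger_gap: 0.0425
grasp_force: 0.0
```

Request:
send_rows(moves=[[[0.4, 1, 0, 0, 0, 0], [0.4, 1, 0, 0, 0, 0], [0.4, 1, 0, 0, 0, 0], [0, 1, 0, 0, 0, 0], [0, 1, 0, 0, 0, 0], [0, 1, 0, 0, 0, 0], [0, 1, 0, 0, 0, 0], [0, 0, 0, 0, 0, 0]]])

```text
time: 16.2
eef_pos: [0.4016, 0.2732, 0.2737]
orientation: [179.9, -0.0, 175.6]
force: [0.1, -0.1, -0.0]
finger_gap: 0.0424
grasp_force: 0.0
```

Run:
```python
from h import *
import pickle
d=cam('wrist');s=st();print(s['eef_pos'],s['joint_positions'].round(0));f=d['frame'];pickle.dump(d,open('w2.pkl','wb'))
cv2.imwrite('pics/s1.png',f)
for k,z in [('wood_file',.007),('needle_file',.007),('ring_mandrel_small',.01),('tweezers_brown',.006),('nylon_mallet',.015)]:
    for q in regions_of('wrist',k)[:2]:
        m=q['mask'].astype(np.uint8); c=np.argwhere(m)[:,::-1]
        P=ray(d,c,z)[:,:2]; (cx,cy),(w,h),a=cv2.minAreaRect((P*1000).astype(np.float32))
        U,S,V=np.linalg.svd(P-P.mean(0),full_matrices=False)
        print(k,round(q['confidence'],2),len(c),'rect',round(cx),round(cy),round(w),round(h),round(a,1),'pca ang',round(np.degrees(np.arctan2(V[0][1],V[0][0])),1))
```

```text
[0.40178001 0.27139534 0.27375935] [-34.  30.  -6.  99.   4.  51.  44.]
wood_file 0.98 2046 rect 501 204 16 190 87.5 pca ang -1.6
needle_file 0.6 1066 rect 480 368 118 14 6.5 pca ang 5.4
ring_mandrel_small 0.82 2293 rect 492 259 140 21 2.4 pca ang 3.3
tweezers_brown 0.81 425 rect 469 313 104 14 6.0 pca ang 6.6
nylon_mallet 0.95 5532 rect 439 442 212 77 1.9 pca ang 0.8
```

View pics/s1.png

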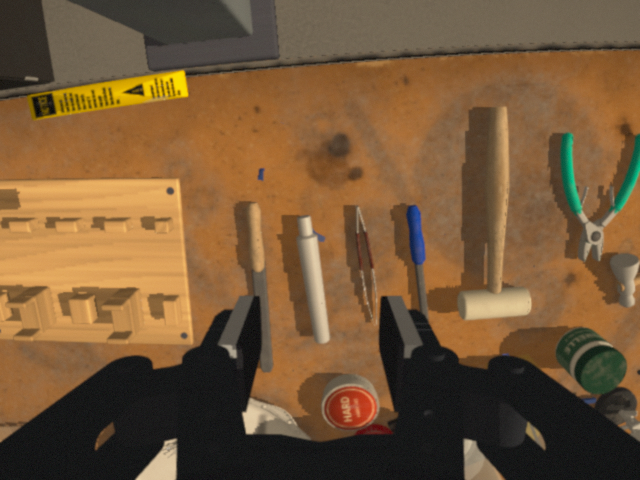

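Run:
```python
from h import *
import pickle
d=pickle.load(open('w2.pkl','rb'))
print(need([.488,.2044,.09],178.4))
# near-end of needle / tweezers in image
print(ray(d,[(413,206),(416,235),(422,300)],.008).round(3), ray(d,[(357,207),(375,320)],.005).round(3))
print(ray(d,[(304,218),(322,340)],.01).round(3))
```

```text
(array([-3.62, -2.32,  7.37]), array([-0.  ,  0.  , -0.61]), array([-3.49, -2.51,  7.37]))
[[0.422 0.363 0.008]
 [0.451 0.365 0.008]
 [0.522 0.371 0.008]] [[0.419 0.308 0.005]
 [0.542 0.321 0.005]]
[[0.425 0.256 0.01 ]
 [0.559 0.264 0.01 ]]
```

Request:
send_rows(moves=[[[0, 0, 0, 0, 0, -0.61], [-0.5, -0.36, 1, 0, 0, 0], [-0.5, -0.36, 1, 0, 0, 0], [-0.5, -0.36, 1, 0, 0, 0], [-0.5, -0.36, 1, 0, 0, 0], [-0.5, -0.36, 1, 0, 0, 0], [-0.5, -0.36, 1, 0, 0, 0], [-0.49, -0.35, 1, 0, 0, 0]]], grip=0)

```text
time: 17.3
eef_pos: [0.4884, 0.2041, 0.0982]
orientation: [-180.0, 0.0, 178.4]
force: [-0.2, 0.4, 0.3]
finger_gap: 0.0427
grasp_force: 0.0
```

Request:
send_rows(moves=[[[0, 0, 0.37, 0, 0, 0], [0, 0, 0, 0, 0, 0]]])

```text
time: 17.5
eef_pos: [0.4872, 0.2047, 0.0891]
orientation: [-180.0, -0.1, 178.4]
force: [-0.5, -0.0, 0.6]
finger_gap: 0.0424
grasp_force: 0.0
```

```bash
cat >> h.py <<'E'
def near(k,z,c='wrist'):
    d=cam(c); s=st(); A=Rt(s['orientation']); out=[]
    for q in regions_of(c,k)[:1]:
        m=q['mask'];cc=np.argwhere(m)[:,::-1];P=ray(d,cc,z)
        V=np.linalg.svd((P-P.mean(0))[:,:2],full_matrices=False)[2][0];V=V*np.sign(V[0])
        near_end=P[np.argmin(P[:,0])][:2]
        L=(P-s['eef_pos'])@A  # tool frame
        print(k,round(q['confidence'],2),len(cc),'mean',P.mean(0)[:2].round(4),'ang',round(np.degrees(np.arctan2(V[1],V[0])),1),'near',near_end.round(3),'far x',P[:,0].max().round(3))
        n=np.array([-V[1],V[0]]); print('  tool-line offset across (mm):',round(1000*float(n@(P.mean(0)[:2]-s['eef_pos'][:2])),1))
    return d
E
python3 - <<'E'
from h import *
near('wood_file',.007); print(need([.488,.2044,.005],178.4))
E
```

```text
wood_file 0.67 7744 mean [0.4903 0.204 ] ang -2.3 near [0.406 0.204] far x 0.596
  tool-line offset across (mm): -1.2
(array([-0.01, -0.05,  3.43]), array([0.01, 0.  , 0.02]), array([-0.02, -0.05,  3.43]))
```

Request:
send_rows(moves=[[[0, -0.04, 0.9, 0, 0, 0], [0, 0, 0.9, 0, 0, 0], [0, 0, 0.8, 0, 0, 0], [0, 0, 0.5, 0, 0, 0], [0, 0, 0.3, 0, 0, 0], [0, 0, 0, 0, 0, 0]]])

```text
time: 18.2
eef_pos: [0.4877, 0.2043, 0.0048]
orientation: [-180.0, -0.0, 178.5]
force: [0.3, 0.1, 0.5]
finger_gap: 0.0427
grasp_force: 0.0
```

Request:
send_rows(moves=[[[0, 0, 0, 0, 0, 0], [0, 0, 0, 0, 0, 0], [0, 0, 0, 0, 0, 0], [0, 0, 0, 0, 0, 0], [0, 0, 0, 0, 0, 0], [0, 0, 0, 0, 0, 0]]], grip=-1, newtons=60)

```text
time: 18.8
eef_pos: [0.4882, 0.2042, 0.0057]
orientation: [180.0, 0.1, 178.5]
force: [-1.3, -0.7, 10.3]
finger_gap: 0.0105
grasp_force: 58.7
```

Request:
send_rows(moves=[[[0, 0, -0.5, 0, 0, 0], [0, 0, -0.9, 0, 0, 0], [0, 0, -0.9, 0, 0, 0], [0, 0, -0.9, 0, 0, 0], [0, 0, 0, 0, 0, 0]]])

```text
time: 19.3
eef_pos: [0.4889, 0.2045, 0.0881]
orientation: [179.9, 0.2, 178.5]
force: [-0.1, 0.7, -1.2]
finger_gap: 0.0108
grasp_force: 58.6
```

Run:
```python
from h import *
near('wood_file',.085)
y=180+np.degrees(tray[2])
print(need(T2W(tray,[-.013,-.075,.09])[0],y+1))
```

```text
wood_file 0.92 13352 mean [0.4676 0.2052] ang -2.0 near [0.406 0.206] far x 0.548
  tool-line offset across (mm): 0.3
(array([  2.06, -10.3 ,  -0.18]), array([0.  , 0.01, 0.42]), array([  1.68, -10.37,  -0.18]))
```

Request:
send_rows(moves=[[[0, 0, -0.2, 0, 0, 0.5], [0.17, -0.95, 0, 0, 0, 0], [0.17, -0.95, 0, 0, 0, 0], [0.17, -0.95, 0, 0, 0, 0], [0.17, -0.95, 0, 0, 0, 0], [0.17, -0.95, 0, 0, 0, 0], [0.17, -0.95, 0, 0, 0, 0], [0.17, -0.95, 0, 0, 0, 0]]])

```text
time: 20.2
eef_pos: [0.4459, 0.0394, 0.0896]
orientation: [-180.0, -0.0, 175.8]
force: [0.6, -1.3, -0.3]
finger_gap: 0.0104
grasp_force: 58.7
```

Request:
send_rows(moves=[[[0.17, -0.95, 0, 0, 0, 0], [0.16, -0.95, 0, 0, 0, 0], [0.16, -0.95, 0, 0, 0, 0], [0, -0.87, 0, 0, 0, 0], [0, 0, 0, 0, 0, 0], [0, 0, 0, 0, 0, 0]]])

```text
time: 20.8
eef_pos: [0.4276, -0.0515, 0.0897]
orientation: [-180.0, -0.0, 175.8]
force: [-0.3, 0.2, -1.3]
finger_gap: 0.0106
grasp_force: 58.7
```

Run:
```python
from h import *
d=near('wood_file',.09); s=st(); print(W2T(tray,s['eef_pos']),s['orientation'],s['finger_gap'],s['grasp_force'])
y=175.9
print(need(T2W(tray,[-.013,-.075,.013])[0],y))
cv2.imwrite('pics/c0.png',d['frame'])
```

```text
wood_file 0.9 13438 mean [ 0.4052 -0.0497] ang -4.5 near [ 0.346 -0.046] far x 0.483
  tool-line offset across (mm): -0.5
[[-0.01489919 -0.07404414  0.08970926]] [ 1.79989410e+02 -1.47170805e-02  1.75964181e+02] 0.010596133599747018 58.69626538362354
(array([-0.08, -0.04,  3.07]), array([ 0.  , -0.  ,  0.01]), array([-0.08, -0.04,  3.07]))
```

View pics/c0.png

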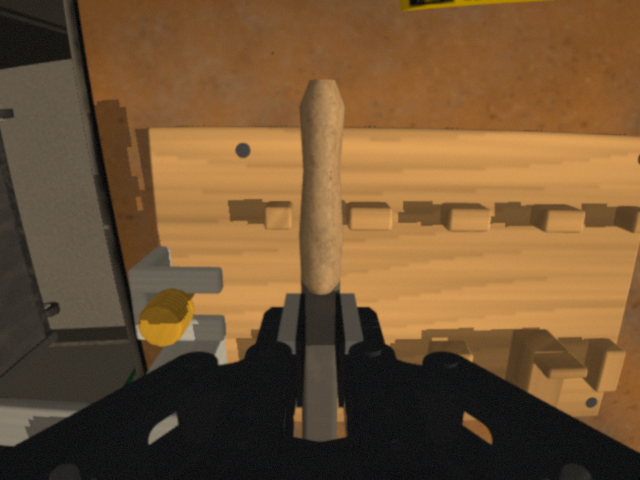

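Request:
send_rows(moves=[[[-0.08, -0.04, 0.7, 0, 0, 0], [0, 0, 0.8, 0, 0, 0], [0, 0, 0.8, 0, 0, 0], [0, 0, 0.5, 0, 0, 0], [0, 0, 0.2, 0, 0, 0], [0, 0, 0, 0, 0, 0]]])

```text
time: 21.5
eef_pos: [0.4295, -0.0521, 0.0145]
orientation: [-180.0, -0.0, 176.0]
force: [0.1, -0.0, -0.9]
finger_gap: 0.0107
grasp_force: 58.8
```

Request:
send_rows(moves=[[[0, 0, 0.06, 0, 0, 0], [0, 0, 0, 0, 0, 0]]])

```text
time: 21.7
eef_pos: [0.4298, -0.0524, 0.0138]
orientation: [180.0, 0.0, 176.0]
force: [-0.9, 1.6, 2.8]
finger_gap: 0.0107
grasp_force: 59.5
```

Request:
send_rows(moves=[[[0, 0, 0, 0, 0, 0], [0, 0, 0, 0, 0, 0], [0, 0, 0, 0, 0, 0], [0, 0, 0, 0, 0, 0], [0, 0, -0.5, 0, 0, 0], [0, 0, -0.9, 0, 0, 0], [0, 0, -1, 0, 0, 0], [0, 0, -1, 0, 0, 0]]], grip=-0.2)

```text
time: 22.5
eef_pos: [0.4294, -0.0527, 0.0993]
orientation: [-180.0, -0.0, 176.0]
force: [0.2, 0.4, 0.3]
finger_gap: 0.0339
grasp_force: 0.0
```

Request:
send_rows(moves=[[[0, 0, 0, 0, 0, -0.7], [0, 0, 0, 0, 0, -0.7], [-0.25, 1, -0.2, 0, 0, 0], [-0.25, 1, 0, 0, 0, 0], [-0.25, 1, 0, 0, 0, 0], [-0.25, 1, 0, 0, 0, 0], [-0.25, 1, 0, 0, 0, 0], [-0.25, 1, 0, 0, 0, 0]]], grip=0)

```text
time: 23.3
eef_pos: [0.4593, 0.1001, 0.1033]
orientation: [-180.0, -0.0, -177.0]
force: [0.7, -0.1, 0.3]
finger_gap: 0.0429
grasp_force: 0.0
```

Request:
send_rows(moves=[[[-0.25, 1, 0, 0, 0, 0], [-0.25, 1, 0, 0, 0, 0], [-0.25, 1, 0, 0, 0, 0], [-0.25, 1, 0, 0, 0, 0], [-0.25, 1, 0, 0, 0, 0], [-0.25, 1, 0, 0, 0, 0], [-0.14, 0.35, 0.2, 0, 0, 0], [0, 0, 0, 0, 0, 0]]])

```text
time: 24.1
eef_pos: [0.4917, 0.2602, 0.0975]
orientation: [-180.0, -0.0, -177.0]
force: [-0.4, -0.5, -0.1]
finger_gap: 0.0425
grasp_force: 0.0
```

Run:
```python
from h import *
near('ring_mandrel_small',.01); s=st(); print(s['eef_pos'],s['orientation'])
print(need([.492,.260,.006],183))
d=cam('top')
for k in ['tweezers_brown','needle_file','nylon_mallet','wood_file']:
    for q in regions_of('top',k)[:2]: print(k,round(q['confidence'],2),ray(d,[q['pixel'][::-1]],.01)[0].round(3)[:2])
```

```text
ring_mandrel_small 0.75 7709 mean [0.4874 0.2592] ang 3.6 near [0.423 0.258] far x 0.562
  tool-line offset across (mm): 0.6
[0.49189737 0.25837921 0.09803179] [-1.79931235e+02 -4.09504966e-02 -1.77080667e+02]
(array([-0.01,  0.07,  3.68]), array([-0.01, -0.01, -0.02]), array([-0.01,  0.06,  3.68]))
needle_file 0.42 [0.444 0.362]
nylon_mallet 0.91 [0.47  0.446]
nylon_mallet 0.71 [0.448 0.359]
wood_file 0.68 [ 0.443 -0.049]
wood_file 0.52 [ 0.49  -0.077]
```

Request:
send_rows(moves=[[[0, 0.03, 0.9, 0, 0, 0], [0, 0, 0.9, 0, 0, 0], [0, 0, 0.9, 0, 0, 0], [0, 0, 0.6, 0, 0, 0], [0, 0, 0.35, 0, 0, 0], [0, 0, 0, 0, 0, 0]]])

```text
time: 25.05
eef_pos: [0.4918, 0.2602, 0.0065]
orientation: [-180.0, -0.1, -177.0]
force: [0.5, -1.1, 0.1]
finger_gap: 0.0424
grasp_force: 0.0
```

Request:
send_rows(moves=[[[0, 0, 0, 0, 0, 0], [0, 0, 0, 0, 0, 0], [0, 0, 0, 0, 0, 0], [0, 0, 0, 0, 0, 0], [0, 0, 0, 0, 0, 0], [0, 0, 0, 0, 0, 0]]], grip=-1, newtons=80)

```text
time: 25.65
eef_pos: [0.4924, 0.2606, 0.0082]
orientation: [180.0, 0.1, -177.0]
force: [-2.3, -1.5, 8.9]
finger_gap: 0.0135
grasp_force: 79.1
```

Request:
send_rows(moves=[[[0, 0, -0.5, 0, 0, 0], [0, 0, -0.9, 0, 0, 0], [0, 0, -0.9, 0, 0, 0], [0, 0, -0.9, 0, 0, 0], [0, 0, -0.3, 0, 0, 0], [0, 0, 0, 0, 0, 0]]])

```text
time: 26.25
eef_pos: [0.4924, 0.2606, 0.0957]
orientation: [180.0, 0.1, -177.0]
force: [-0.3, 0.7, -4.9]
finger_gap: 0.0134
grasp_force: 78.8
```

Run:
```python
from h import *
near('ring_mandrel_small',.1); s=st()
print(need(T2W(tray,[0,-.025,.095])[0],180+np.degrees(tray[2])))
```

```text
ring_mandrel_small 0.87 15123 mean [0.4764 0.2597] ang 3.2 near [0.423 0.258] far x 0.545
  tool-line offset across (mm): 0.1
(array([  2.35, -10.43,  -0.03]), array([-0.01, -0.01,  1.52]), array([  0.95, -10.65,  -0.04]))
```

Request:
send_rows(moves=[[[0, 0, 0, 0, 0, 0.76], [0, 0, 0, 0, 0, 0.76], [0.09, -0.97, 0, 0, 0, 0], [0.09, -0.97, 0, 0, 0, 0], [0.09, -0.97, 0, 0, 0, 0], [0.09, -0.97, 0, 0, 0, 0], [0.09, -0.97, 0, 0, 0, 0], [0.09, -0.97, 0, 0, 0, 0]]])

```text
time: 27.15
eef_pos: [0.4661, 0.1155, 0.0937]
orientation: [-180.0, -0.1, 175.4]
force: [1.0, -0.4, -2.6]
finger_gap: 0.0137
grasp_force: 78.8
```

Request:
send_rows(moves=[[[0.09, -0.97, 0, 0, 0, 0], [0.09, -0.97, 0, 0, 0, 0], [0.09, -0.97, 0, 0, 0, 0], [0.09, -0.97, 0, 0, 0, 0], [0.05, -0.95, 0, 0, 0, 0], [0, 0, 0, 0, 0, 0], [0, 0, 0, 0, 0, 0]]])

```text
time: 27.85
eef_pos: [0.4466, -0.003, 0.094]
orientation: [180.0, -0.1, 175.3]
force: [-0.8, -0.1, -3.1]
finger_gap: 0.0138
grasp_force: 78.9
```

Run:
```python
from h import *
near('ring_mandrel_small',.1); s=st();print(s['grasp_force'])
print(W2T(tray,s['eef_pos']),need(T2W(tray,[0,-.025,.0155])[0],175.4))
```

```text
ring_mandrel_small 0.76 15101 mean [ 0.4303 -0.0018] ang -4.4 near [ 0.377 -0.003] far x 0.498
  tool-line offset across (mm): -0.6
78.85147333145142
[[ 0.00013757 -0.02408138  0.09417394]] (array([ 0.  , -0.04,  3.15]), array([ 0.  , -0.01,  0.  ]), array([ 0.01, -0.04,  3.15]))
```

Request:
send_rows(moves=[[[0, -0.03, 0.8, 0, 0, 0], [0, 0, 0.8, 0, 0, 0], [0, 0, 0.8, 0, 0, 0], [0, 0, 0.5, 0, 0, 0], [0, 0, 0.2, 0, 0, 0], [0, 0, 0, 0, 0, 0]]])

```text
time: 28.55
eef_pos: [0.4466, -0.0031, 0.0169]
orientation: [-180.0, -0.0, 175.4]
force: [0.2, 1.1, -2.9]
finger_gap: 0.0136
grasp_force: 78.9
```

Request:
send_rows(moves=[[[0, 0, 0.06, 0, 0, 0], [0, 0, 0, 0, 0, 0]]])

```text
time: 28.75
eef_pos: [0.4469, -0.0033, 0.0162]
orientation: [180.0, 0.0, 175.4]
force: [-3.0, 2.1, 10.3]
finger_gap: 0.0136
grasp_force: 80.4
```

Request:
send_rows(moves=[[[0, 0, 0, 0, 0, 0], [0, 0, 0, 0, 0, 0], [0, 0, 0, 0, 0, 0], [0, 0, 0, 0, 0, 0], [0, 0, -0.5, 0, 0, 0], [0, 0, -0.9, 0, 0, 0], [0, 0, -1, 0, 0, 0], [0, 0, -1, 0, 0, 0]]], grip=-0.2)

```text
time: 29.55
eef_pos: [0.4466, -0.0038, 0.1015]
orientation: [-180.0, -0.0, 175.4]
force: [-0.3, 0.5, -0.5]
finger_gap: 0.0338
grasp_force: 0.0
```

Request:
send_rows(moves=[[[0, 0, 0, 0, 0, -0.7], [0, 0, 0, 0, 0, -0.7], [0, 0, 0, 0, 0, -0.72], [-0.22, 1, 0, 0, 0, 0], [-0.22, 1, 0, 0, 0, 0], [-0.22, 1, 0, 0, 0, 0], [-0.22, 1, 0, 0, 0, 0], [-0.22, 1, 0, 0, 0, 0]]])

```text
time: 30.35
eef_pos: [0.4611, 0.1245, 0.1006]
orientation: [-180.0, -0.0, -174.0]
force: [-0.4, -0.6, 0.1]
finger_gap: 0.0342
grasp_force: 0.0
```

Request:
send_rows(moves=[[[-0.22, 1, 0, 0, 0, 0], [-0.22, 1, 0, 0, 0, 0], [-0.22, 1, 0, 0, 0, 0], [-0.22, 1, 0, 0, 0, 0], [-0.22, 1, 0, 0, 0, 0], [-0.22, 1, 0, 0, 0, 0], [-0.22, 1, 0, 0, 0, 0], [-0.09, 0.5, 0, 0, 0, 0]]])

```text
time: 31.15
eef_pos: [0.4818, 0.3162, 0.1004]
orientation: [180.0, -0.0, -173.9]
force: [0.5, -0.7, -0.4]
finger_gap: 0.0343
grasp_force: 0.0
```

Run:
```python
from h import *
d=near('tweezers_brown',.006); s=st(); print(s['eef_pos'],s['orientation'])
print(need([.482,.3145,.004],186))
cv2.imwrite('pics/tw.png',d['frame'])
near('tweezers_brown',.006,'top')
near('tweezers_brown',.006,'side')
```

```text
tweezers_brown 0.67 861 mean [0.4603 0.3129] ang 7.2 near [0.419 0.309] far x 0.531
  tool-line offset across (mm): -1.6
[0.48173565 0.31524792 0.10030089] [ 1.79982103e+02 -1.24912323e-02 -1.73937326e+02]
(array([-0.01, -0.03,  3.85]), array([ 0.  , -0.  ,  0.01]), array([-0.01, -0.03,  3.85]))
tweezers_brown 0.58 10981 mean [ 0.4621 -0.0576] ang -88.5 near [ 0.355 -0.125] far x 0.554
  tool-line offset across (mm): -29.4
tweezers_brown 0.54 204 mean [0.472  0.3148] ang 5.1 near [0.424 0.307] far x 0.529
  tool-line offset across (mm): 3.0
```

View pics/tw.png

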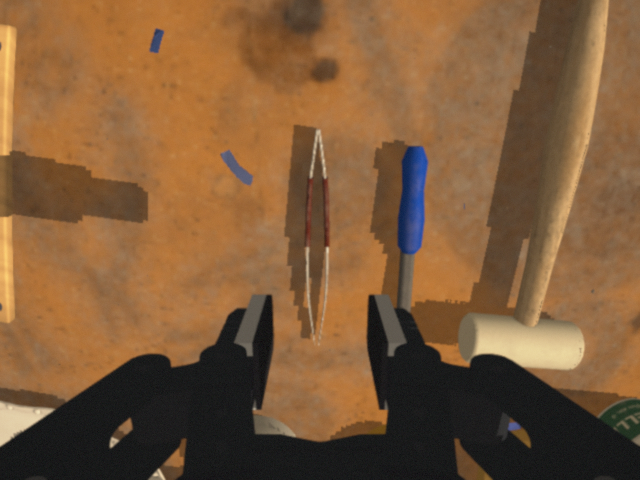

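Request:
send_rows(moves=[[[-0.05, -0.04, 0.9, 0, 0, 0], [0, 0, 0.9, 0, 0, 0], [0, 0, 0.9, 0, 0, 0], [0, 0, 0.7, 0, 0, 0], [0, 0, 0.4, 0, 0, 0], [0, 0, 0.08, 0, 0, 0], [0, 0, 0, 0, 0, 0]]])

```text
time: 32.15
eef_pos: [0.4837, 0.313, 0.0039]
orientation: [-180.0, 0.0, -174.1]
force: [-0.3, 0.2, -0.1]
finger_gap: 0.0343
grasp_force: 0.0
```

Request:
send_rows(moves=[[[0, 0, 0, 0, 0, 0], [0, 0, 0, 0, 0, 0], [0, 0, 0, 0, 0, 0], [0, 0, 0, 0, 0, 0], [0, 0, 0, 0, 0, 0], [0, 0, 0, 0, 0, 0]]], grip=-1, newtons=60)

```text
time: 32.75
eef_pos: [0.4839, 0.3135, 0.0044]
orientation: [180.0, 0.1, -174.0]
force: [-0.2, -0.4, 7.2]
finger_gap: 0.0098
grasp_force: 58.7
```

Request:
send_rows(moves=[[[0, 0, -0.5, 0, 0, 0], [0, 0, -0.9, 0, 0, 0], [0, 0, -0.9, 0, 0, 0], [0, 0, -0.9, 0, 0, 0], [0, 0, -0.5, 0, 0, 0], [0, 0, 0, 0, 0, 0]]])

```text
time: 33.35
eef_pos: [0.4841, 0.3136, 0.0979]
orientation: [179.9, 0.1, -174.0]
force: [-0.8, 0.6, -0.8]
finger_gap: 0.0095
grasp_force: 58.9
```

Run:
```python
from h import *
d=near('tweezers_brown',.1); s=st()
print(need(T2W(tray,[0,.025,.098])[0],175.4))
```

```text
tweezers_brown 0.25 4163 mean [0.4415 0.2005] ang -4.8 near [0.392 0.202] far x 0.499
  tool-line offset across (mm): -115.9
(array([  2.41, -10.46,  -0.08]), array([-0.  , -0.  ,  2.11]), array([  0.45, -10.73,  -0.09]))
```

Request:
send_rows(moves=[[[0, 0, 0, 0, 0, 0.7], [0, 0, 0, 0, 0, 0.7], [0, 0, 0, 0, 0, 0.71], [0.04, -0.98, 0, 0, 0, 0], [0.04, -0.98, 0, 0, 0, 0], [0.04, -0.98, 0, 0, 0, 0], [0.04, -0.98, 0, 0, 0, 0], [0.04, -0.98, 0, 0, 0, 0]]])

```text
time: 34.25
eef_pos: [0.4681, 0.1905, 0.0952]
orientation: [-180.0, -0.1, 175.4]
force: [0.4, -0.5, 0.3]
finger_gap: 0.0098
grasp_force: 58.9
```

Request:
send_rows(moves=[[[0.04, -0.98, 0, 0, 0, 0], [0.04, -0.98, 0, 0, 0, 0], [0.04, -0.98, 0, 0, 0, 0], [0.04, -0.98, 0, 0, 0, 0], [0.04, -0.98, 0, 0, 0, 0], [0.05, -0.93, 0, 0, 0, 0], [0, 0, 0, 0, 0, 0], [0, 0, 0, 0, 0, 0]]])

```text
time: 35.05
eef_pos: [0.4506, 0.0468, 0.0955]
orientation: [180.0, -0.1, 175.4]
force: [0.3, 0.8, 0.8]
finger_gap: 0.0096
grasp_force: 58.9
```

Run:
```python
from h import *
d=cam('wrist'); s=st();print(s['grasp_force'],s['finger_gap'])
print(W2T(tray,s['eef_pos']),need(T2W(tray,[0,.025,.012])[0],175.4))
cv2.imwrite('pics/tw2.png',d['frame'])
```

```text
58.890709277586666 0.00999053904686874
[[7.92626039e-05 2.57007292e-02 9.55984301e-02]] (array([ 0.  , -0.03,  3.34]), array([ 0.  , -0.01,  0.01]), array([ 0.  , -0.03,  3.34]))
```

View pics/tw2.png

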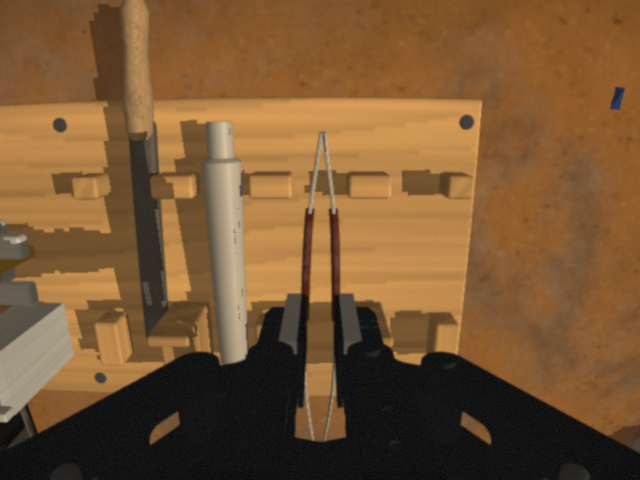

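Request:
send_rows(moves=[[[0, -0.03, 0.9, 0, 0, 0], [0, 0, 0.9, 0, 0, 0], [0, 0, 0.8, 0, 0, 0], [0, 0, 0.5, 0, 0, 0], [0, 0, 0.18, 0, 0, 0], [0, 0, 0, 0, 0, 0]]])

```text
time: 35.7
eef_pos: [0.4506, 0.0466, 0.0137]
orientation: [-180.0, -0.1, 175.5]
force: [0.2, -0.5, 0.1]
finger_gap: 0.0098
grasp_force: 58.9
```

Request:
send_rows(moves=[[[0, 0, 0.06, 0, 0, 0], [0, 0, 0, 0, 0, 0]]])

```text
time: 35.9
eef_pos: [0.451, 0.0462, 0.013]
orientation: [180.0, 0.0, 175.4]
force: [-0.5, 0.0, 0.3]
finger_gap: 0.01
grasp_force: 58.9
```

Request:
send_rows(moves=[[[0, 0, 0.05, 0, 0, 0], [0, 0, 0, 0, 0, 0]]])

```text
time: 36.1
eef_pos: [0.4512, 0.0461, 0.0122]
orientation: [180.0, 0.1, 175.4]
force: [-0.4, 0.5, 19.1]
finger_gap: 0.0102
grasp_force: 61.2
```

Request:
send_rows(moves=[[[0, 0, 0, 0, 0, 0], [0, 0, 0, 0, 0, 0], [0, 0, 0, 0, 0, 0], [0, 0, 0, 0, 0, 0], [0, 0, -0.5, 0, 0, 0], [0, 0, -0.9, 0, 0, 0], [0, 0, -1, 0, 0, 0], [0, 0, -1, 0, 0, 0]]], grip=-0.2)

```text
time: 36.9
eef_pos: [0.4506, 0.046, 0.0972]
orientation: [-180.0, -0.0, 175.4]
force: [-0.2, -0.3, -1.2]
finger_gap: 0.0339
grasp_force: 0.0
```

Request:
send_rows(moves=[[[0, 0, 0, 0, 0, -0.64], [0, 0, 0, 0, 0, -0.64], [0, 0, 0, 0, 0, -0.64], [-0.17, 1, 0, 0, 0, 0], [-0.17, 1, 0, 0, 0, 0], [-0.17, 1, 0, 0, 0, 0], [-0.17, 1, 0, 0, 0, 0], [-0.17, 1, 0, 0, 0, 0]]])

```text
time: 37.7
eef_pos: [0.4609, 0.1734, 0.0963]
orientation: [-180.0, -0.0, -175.0]
force: [0.3, -1.0, -1.0]
finger_gap: 0.0341
grasp_force: 0.0
```

Request:
send_rows(moves=[[[-0.17, 1, 0, 0, 0, 0], [-0.17, 1, 0, 0, 0, 0], [-0.17, 1, 0, 0, 0, 0], [-0.17, 1, 0, 0, 0, 0], [-0.17, 1, 0, 0, 0, 0], [-0.17, 1, 0, 0, 0, 0], [-0.17, 1, 0, 0, 0, 0], [-0.14, 0.72, 0, 0, 0, 0]]])

```text
time: 38.5
eef_pos: [0.4769, 0.3692, 0.0962]
orientation: [180.0, -0.0, -174.9]
force: [0.8, -0.1, -0.5]
finger_gap: 0.0342
grasp_force: 0.0
```

Run:
```python
from h import *
d=near('needle_file',.007); s=st(); print(s['eef_pos'],s['orientation'])
print(need([.477,.368,.005],185))
```

```text
needle_file 0.97 4374 mean [0.4799 0.3672] ang 5.6 near [0.421 0.362] far x 0.57
  tool-line offset across (mm): -4.9
[0.47654105 0.36989936 0.0959516 ] [ 1.79937229e+02 -2.18409871e-02 -1.74850044e+02]
(array([-0.01, -0.08,  3.64]), array([ 0.01, -0.  ,  0.03]), array([-0.01, -0.08,  3.64]))
```

Request:
send_rows(moves=[[[0, -0.11, 0.9, 0, 0, 0], [0, 0, 0.9, 0, 0, 0], [0, 0, 0.9, 0, 0, 0], [0, 0, 0.6, 0, 0, 0], [0, 0, 0.3, 0, 0, 0], [0, 0, 0, 0, 0, 0]]])

```text
time: 39.2
eef_pos: [0.4774, 0.3645, 0.0058]
orientation: [-180.0, -0.0, -175.0]
force: [0.4, 0.5, 0.6]
finger_gap: 0.0343
grasp_force: 0.0
```

Request:
send_rows(moves=[[[0, 0, 0, 0, 0, 0], [0, 0, 0, 0, 0, 0], [0, 0, 0, 0, 0, 0], [0, 0, 0, 0, 0, 0], [0, 0, 0, 0, 0, 0], [0, 0, 0, 0, 0, 0]]], grip=-1, newtons=60)

```text
time: 39.8
eef_pos: [0.4779, 0.3651, 0.0072]
orientation: [180.0, 0.1, -175.0]
force: [0.1, -0.5, 8.3]
finger_gap: 0.01
grasp_force: 58.7
```

Request:
send_rows(moves=[[[0, 0, -0.5, 0, 0, 0], [0, 0, -0.9, 0, 0, 0], [0, 0, -0.9, 0, 0, 0], [0, 0, -0.9, 0, 0, 0], [0, 0, -0.4, 0, 0, 0], [0, 0, 0, 0, 0, 0]]])

```text
time: 40.4
eef_pos: [0.478, 0.3652, 0.0978]
orientation: [179.9, 0.1, -175.0]
force: [-0.1, -0.3, -1.3]
finger_gap: 0.0097
grasp_force: 58.4
```

Run:
```python
from h import *
d=near('needle_file',.1); s=st()
print(need(T2W(tray,[-.012,.075,.098])[0],175.4))
```

```text
needle_file 0.6 8497 mean [0.4645 0.3638] ang 6.4 near [0.421 0.361] far x 0.532
  tool-line offset across (mm): 0.4
(array([  2.31, -10.52,  -0.08]), array([-0.01, -0.  ,  1.92]), array([  0.52, -10.76,  -0.09]))
```

Request:
send_rows(moves=[[[0, 0, 0, 0, 0, 0.66], [0, 0, 0, 0, 0, 0.66], [0, 0, 0, 0, 0, 0.66], [0.05, -0.98, 0, 0, 0, 0], [0.05, -0.98, 0, 0, 0, 0], [0.05, -0.98, 0, 0, 0, 0], [0.05, -0.98, 0, 0, 0, 0], [0.05, -0.98, 0, 0, 0, 0]]])

```text
time: 41.3
eef_pos: [0.4602, 0.2421, 0.0953]
orientation: [-179.9, -0.1, 175.1]
force: [1.1, 1.0, -0.6]
finger_gap: 0.0102
grasp_force: 58.4
```

Request:
send_rows(moves=[[[0.05, -0.98, 0, 0, 0, 0], [0.05, -0.98, 0, 0, 0, 0], [0.05, -0.98, 0, 0, 0, 0], [0.05, -0.98, 0, 0, 0, 0], [0.05, -0.98, 0, 0, 0, 0], [0.02, -0.96, 0, 0, 0, 0], [0, 0, 0, 0, 0, 0], [0, 0, 0, 0, 0, 0]]])

```text
time: 42.1
eef_pos: [0.4415, 0.098, 0.0958]
orientation: [-180.0, -0.1, 175.1]
force: [-0.4, -1.1, 0.4]
finger_gap: 0.01
grasp_force: 58.5
```

Run:
```python
from h import *
d=near('needle_file',.1); s=st();print(s['grasp_force'],s['finger_gap'])
print(W2T(tray,s['eef_pos']),need(T2W(tray,[-.012,.075,.0145])[0],175.2))
```

```text
needle_file 0.75 8375 mean [0.4271 0.0989] ang -3.6 near [0.384 0.1  ] far x 0.493
  tool-line offset across (mm): -0.5
58.463069429271854 0.009705233183939899
[[-0.01319174  0.07614152  0.09593376]] (array([-0.05, -0.05,  3.26]), array([ 0.  , -0.01, -0.01]), array([-0.05, -0.05,  3.26]))
```

Request:
send_rows(moves=[[[-0.05, -0.05, 0.9, 0, 0, 0], [0, 0, 0.9, 0, 0, 0], [0, 0, 0.8, 0, 0, 0], [0, 0, 0.45, 0, 0, 0], [0, 0, 0.16, 0, 0, 0], [0, 0, 0, 0, 0, 0]]])

```text
time: 42.8
eef_pos: [0.4427, 0.0969, 0.016]
orientation: [-180.0, -0.0, 175.1]
force: [-1.2, 0.7, -0.8]
finger_gap: 0.0096
grasp_force: 58.5
```

Request:
send_rows(moves=[[[0, 0, 0.05, 0, 0, 0], [0, 0, 0, 0, 0, 0]]])

```text
time: 43.0
eef_pos: [0.4431, 0.0968, 0.0153]
orientation: [180.0, 0.0, 175.1]
force: [-1.1, 0.7, 1.3]
finger_gap: 0.0098
grasp_force: 58.8
```

Request:
send_rows(moves=[[[0, 0, 0.04, 0, 0, 0], [0, 0, 0, 0, 0, 0]]])

```text
time: 43.2
eef_pos: [0.4431, 0.0967, 0.0149]
orientation: [180.0, 0.1, 175.1]
force: [-3.9, 1.9, 25.9]
finger_gap: 0.0098
grasp_force: 62.3
```

Request:
send_rows(moves=[[[0, 0, 0, 0, 0, 0], [0, 0, 0, 0, 0, 0], [0, 0, 0, 0, 0, 0], [0, 0, 0, 0, 0, 0], [0, 0, -0.5, 0, 0, 0], [0, 0, -0.9, 0, 0, 0], [0, 0, -1, 0, 0, 0], [0, 0, -1, 0, 0, 0]]], grip=-0.2)

```text
time: 44.0
eef_pos: [0.4426, 0.0965, 0.0997]
orientation: [-180.0, -0.0, 175.1]
force: [0.3, -0.6, 0.0]
finger_gap: 0.0339
grasp_force: 0.0
```

Request:
send_rows(moves=[[[0, 0, -0.4, 0, 0, -0.6], [0, 0, -0.4, 0, 0, -0.6], [-0.07, 1, 0, 0, 0, 0], [-0.07, 1, 0, 0, 0, 0], [-0.07, 1, 0, 0, 0, 0], [-0.07, 1, 0, 0, 0, 0], [-0.07, 1, 0, 0, 0, 0], [-0.07, 1, 0, 0, 0, 0]]], grip=0)

```text
time: 44.8
eef_pos: [0.4502, 0.2477, 0.1188]
orientation: [-180.0, -0.0, -178.9]
force: [0.5, 0.3, -0.4]
finger_gap: 0.0424
grasp_force: 0.0
```

Request:
send_rows(moves=[[[-0.07, 1, 0, 0, 0, 0], [-0.07, 1, 0, 0, 0, 0], [-0.07, 1, 0, 0, 0, 0], [-0.07, 1, 0, 0, 0, 0], [-0.07, 1, 0, 0, 0, 0], [-0.07, 1, 0, 0, 0, 0], [-0.07, 1, 0, 0, 0, 0], [-0.07, 0.8, 0, 0, 0, 0]]])

```text
time: 45.6
eef_pos: [0.4602, 0.4433, 0.1186]
orientation: [-180.0, -0.0, -178.9]
force: [-0.2, -0.6, -0.3]
finger_gap: 0.0424
grasp_force: 0.0
```

Run:
```python
from h import *
d=near('nylon_mallet',.015); s=st(); print(s['eef_pos'],s['orientation'],s['joint_positions'].round(0))
m=regions_of('wrist','nylon_mallet')[0]['mask'];c=np.argwhere(m)[:,::-1];P=ray(d,c,.015)
for a,b in ((.33,.36),(.36,.39),(.39,.42),(.42,.45),(.45,.48),(.48,.505),(.52,.53)):
    q=P[(P[:,0]>a)&(P[:,0]<b)]
    if len(q): print(a,q[:,1].min().round(4),q[:,1].max().round(4),len(q))
Q=ray(d,c,.026); print(P[:,0].min(),P[:,0].max())
near('nylon_mallet',.015,'top')
cv2.imwrite('pics/ml.png',d['frame'])
```

```text
nylon_mallet 0.88 15269 mean [0.4524 0.4436] ang -0.1 near [0.333 0.443] far x 0.547
  tool-line offset across (mm): -2.6
[0.45955846 0.44434005 0.11824673] [ 1.79949496e+02 -4.63548000e-02 -1.78750428e+02] [-44.  54.  -7.  77.   8.  49.  38.]
0.33 0.4348 0.4527 1641
0.36 0.4335 0.4542 2074
0.39 0.4327 0.4548 2097
0.42 0.4329 0.4541 1741
0.45 0.4344 0.4523 1340
0.48 0.4355 0.4512 905
0.52 0.4082 0.4791 1540
0.3326460977892561 0.5471110912502357
nylon_mallet 0.73 614 mean [0.6025 0.5541] ang 63.6 near [0.571 0.544] far x 0.631
  tool-line offset across (mm): -77.2
```

Request:
send_rows(moves=[[[-0.16, 0, 0.5, 0, 0, 0.22], [0, 0, 0.9, 0, 0, 0], [0, 0, 0.9, 0, 0, 0], [0, 0, 0.9, 0, 0, 0], [0, 0, 0.8, 0, 0, 0], [0, 0, 0.4, 0, 0, 0], [0, 0, 0.1, 0, 0, 0], [0, 0, 0, 0, 0, 0]]])

```text
time: 46.65
eef_pos: [0.4648, 0.4419, 0.0065]
orientation: [-180.0, 0.0, 180.0]
force: [0.5, -0.5, 0.5]
finger_gap: 0.0427
grasp_force: 0.0
```

Request:
send_rows(moves=[[[0, 0, 0, 0, 0, 0], [0, 0, 0, 0, 0, 0], [0, 0, 0, 0, 0, 0], [0, 0, 0, 0, 0, 0], [0, 0, 0, 0, 0, 0], [0, 0, 0, 0, 0, 0]]], grip=-1, newtons=90)

```text
time: 47.25
eef_pos: [0.4649, 0.4423, 0.0075]
orientation: [180.0, 0.1, -180.0]
force: [-1.9, -2.7, 9.1]
finger_gap: 0.0146
grasp_force: 88.1
```

Request:
send_rows(moves=[[[0, 0, -0.5, 0, 0, 0], [0, 0, -0.9, 0, 0, 0], [0, 0, -0.9, 0, 0, 0], [0, 0, -0.9, 0, 0, 0], [0, 0, -0.9, 0, 0, 0], [0, 0, -0.9, 0, 0, 0], [0, 0, 0, 0, 0, 0]]])

```text
time: 47.95
eef_pos: [0.4655, 0.4429, 0.1349]
orientation: [179.8, 0.2, -180.0]
force: [0.9, 0.2, -2.2]
finger_gap: 0.015
grasp_force: 88.8
```

Run:
```python
from h import *
d=near('nylon_mallet',.135); s=st(); print(s['force'],s['ft_torque'])
print(need(T2W(tray,[.052,-.024,.13])[0],180))
```

```text
nylon_mallet 0.68 24825 mean [0.4245 0.4429] ang 0.2 near [0.36  0.452] far x 0.522
  tool-line offset across (mm): 0.6
[ 0.43973026  0.04374879 -2.25133288] [-0.01169286  0.04993723 -0.00266367]
(array([ -1.35, -17.93,   0.06]), array([0., 0., 0.]), array([ -1.36, -17.93,   0.06]))
```

Request:
send_rows(moves=[[[-0.07, -0.6, 0, 0, 0, 0], [-0.08, -1, 0, 0, 0, 0], [-0.08, -1, 0, 0, 0, 0], [-0.08, -1, 0, 0, 0, 0], [-0.08, -1, 0, 0, 0, 0], [-0.08, -1, 0, 0, 0, 0], [-0.08, -1, 0, 0, 0, 0], [-0.08, -1, 0, 0, 0, 0]]])

```text
time: 48.85
eef_pos: [0.4799, 0.2508, 0.1305]
orientation: [-180.0, -0.1, -180.0]
force: [-0.3, -0.5, -1.9]
finger_gap: 0.0148
grasp_force: 88.8
```

Request:
send_rows(moves=[[[-0.08, -1, 0, 0, 0, 0], [-0.08, -1, 0, 0, 0, 0], [-0.08, -1, 0, 0, 0, 0], [-0.08, -1, 0, 0, 0, 0], [-0.08, -1, 0, 0, 0, 0], [-0.08, -1, 0, 0, 0, 0], [-0.08, -1, 0, 0, 0, 0], [-0.08, -1, 0, 0, 0, 0]]])

```text
time: 49.65
eef_pos: [0.496, 0.051, 0.1306]
orientation: [-180.0, -0.1, -180.0]
force: [-0.1, 0.5, -1.9]
finger_gap: 0.0145
grasp_force: 88.8
```

Request:
send_rows(moves=[[[-0.07, -1, 0, 0, 0, 0], [0, -1, 0, 0, 0, 0.5], [0, 0, 0, 0, 0, 0.9], [0, 0, 0, 0, 0, 0.9], [0, 0, 0, 0, 0, 0.9], [0, 0, 0, 0, 0, 0.9], [0, 0, 0, 0, 0, 0.9], [0, 0, 0, 0, 0, 0.9]]])

```text
time: 50.45
eef_pos: [0.4977, 0.002, 0.1306]
orientation: [-180.0, -0.1, 150.3]
force: [-0.2, 0.1, -3.0]
finger_gap: 0.0147
grasp_force: 88.8
```

Request:
send_rows(moves=[[[0, 0, 0, 0, 0, 0.9], [0, 0, 0, 0, 0, 0.9], [0, 0, 0, 0, 0, 0.9], [0, 0, 0, 0, 0, 0.9], [0, 0, 0, 0, 0, 0.9], [0, 0, 0, 0, 0, 0.9], [0, 0, 0, 0, 0, 0.9], [0, 0, 0, 0, 0, 0.9]]])

```text
time: 51.25
eef_pos: [0.4978, 0.002, 0.1306]
orientation: [-179.9, -0.0, 114.3]
force: [-0.9, 0.3, -1.9]
finger_gap: 0.0146
grasp_force: 88.8
```

Run:
```python
from h import *
s=st();print(s['joint_positions'].round(0),s['grasp_force'],s['finger_gap'])
print(need(T2W(tray,[.052,-.022,.11])[0],85.4))
```

```text
[ -7.  43.   6. 108.  -8.  29.  28.] 88.7892293095581 0.014594592931575983
(array([-0.25, -0.07,  0.82]), array([-0.02,  0.  ,  5.79]), array([-0.25,  0.06,  0.82]))
```

Request:
send_rows(moves=[[[0, 0, 0, 0, 0, 0.97], [0, 0, 0, 0, 0, 0.97], [0, 0, 0, 0, 0, 0.97], [0, 0, 0, 0, 0, 0.96], [0, 0, 0, 0, 0, 0.96], [0, 0, 0, 0, 0, 0.96], [-0.25, 0.06, 0.4, 0, 0, 0], [0, 0, 0.4, 0, 0, 0]]])

```text
time: 52.05
eef_pos: [0.4991, -0.0052, 0.1101]
orientation: [-180.0, 0.1, 85.7]
force: [-0.7, -0.0, -3.3]
finger_gap: 0.0147
grasp_force: 88.8
```

Request:
send_rows(moves=[[[0, 0, 0, 0, 0, 0], [0, 0, 0, 0, 0, 0]]])

```text
time: 52.25
eef_pos: [0.4989, -0.0044, 0.1108]
orientation: [-179.9, 0.0, 85.6]
force: [0.2, 0.0, -1.2]
finger_gap: 0.0147
grasp_force: 88.8
```

Run:
```python
from h import *
d=near('nylon_mallet',.12);s=st();print(W2T(tray,s['eef_pos']),s['orientation'],s['grasp_force'])
print(need(T2W(tray,[.052,-.022,.0385])[0],85.4))
cv2.imwrite('pics/pl.png',d['frame'])
```

```text
nylon_mallet 0.58 24815 mean [0.5017 0.0381] ang 85.8 near [ 0.483 -0.048] far x 0.515
  tool-line offset across (mm): 0.6
[[ 0.0525812  -0.02188244  0.11138239]] [1.79998477e+02 1.99275126e-03 8.56029652e+01] 88.76905740442453
(array([-0.  , -0.02,  2.92]), array([0.  , 0.  , 0.04]), array([-0.  , -0.02,  2.92]))
```

View pics/pl.png

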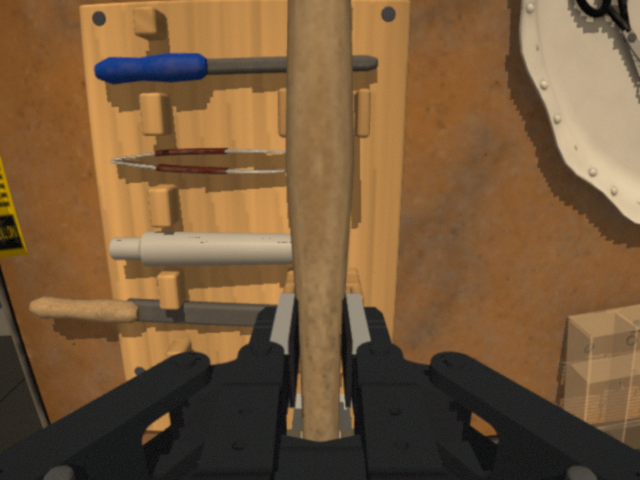

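Request:
send_rows(moves=[[[0, 0, 0.5, 0, 0, 0], [0, 0, 0.6, 0, 0, 0], [0, 0, 0.6, 0, 0, 0], [0, 0, 0.5, 0, 0, 0], [0, 0, 0.3, 0, 0, 0], [0, 0, 0.2, 0, 0, 0], [0, 0, 0, 0, 0, 0]]])

```text
time: 53.05
eef_pos: [0.4992, -0.0043, 0.0436]
orientation: [-180.0, 0.0, 85.6]
force: [0.4, -0.6, -2.2]
finger_gap: 0.0145
grasp_force: 88.8
```

Request:
send_rows(moves=[[[0, 0, 0.08, 0, 0, 0], [0, 0, 0.05, 0, 0, 0], [0, 0, 0, 0, 0, 0]]])

```text
time: 53.35
eef_pos: [0.4994, -0.0046, 0.0409]
orientation: [180.0, 0.0, 85.5]
force: [-0.8, -3.7, 5.0]
finger_gap: 0.0144
grasp_force: 89.8
```

Request:
send_rows(moves=[[[0, 0, 0.04, 0, 0, 0], [0, 0, 0, 0, 0, 0]]])

```text
time: 53.55
eef_pos: [0.4994, -0.0047, 0.04]
orientation: [180.0, 0.0, 85.5]
force: [-2.3, -4.4, 7.5]
finger_gap: 0.015
grasp_force: 90.1
```

Request:
send_rows(moves=[[[0, 0, 0, 0, 0, 0], [0, 0, 0, 0, 0, 0], [0, 0, 0, 0, 0, 0], [0, 0, 0, 0, 0, 0], [0, 0, -0.3, 0, 0, 0], [0, 0, -0.8, 0, 0, 0], [0, 0, -1, 0, 0, 0], [0, 0, -1, 0, 0, 0]]], grip=-0.1)

```text
time: 54.35
eef_pos: [0.499, -0.0043, 0.1184]
orientation: [-180.0, 0.0, 85.6]
force: [0.2, -0.1, 0.2]
finger_gap: 0.0385
grasp_force: 0.0
```

Request:
send_rows(moves=[[[0, 0, -1, 0, 0, 0], [0, 0, -1, 0, 0, 0], [0, 0, -1, 0, 0, 0], [0, 0, -1, 0, 0, 0], [0, 0, 0, 0, 0, 0]]])

```text
time: 54.85
eef_pos: [0.5, -0.0043, 0.22]
orientation: [179.8, -0.0, 85.6]
force: [1.2, -0.2, -1.3]
finger_gap: 0.0389
grasp_force: 0.0
```

Run:
```python
from h import *
d=near('nylon_mallet',.047)
m=regions_of('wrist','nylon_mallet')[0]['mask'];c=np.argwhere(m)[:,::-1]
P=W2T(tray,ray(d,c,.047))
for a in np.arange(-.12,.12,.02):
    q=P[(P[:,1]>a)&(P[:,1]<a+.02)]
    if len(q): print(round(a,2),q[:,0].min().round(4),q[:,0].max().round(4),len(q))
print(P[:,1].min(),P[:,1].max())
s=st();print(need(T2W(tray,[.052,-.170,.18])[0],175.4))
d=cam('side')
for q in regions_of('side','nylon_mallet')[:2]: print(q['confidence'],W2T(tray,ray(d,[q['pixel'][::-1]],.047)))
```

```text
nylon_mallet 0.94 9485 mean [0.5016 0.0078] ang 85.1 near [ 0.46  -0.078] far x 0.531
  tool-line offset across (mm): -1.0
-0.12 0.0204 0.0542 96
-0.1 0.0191 0.09 2011
-0.08 0.0194 0.0888 1357
-0.06 0.047 0.0609 459
-0.04 0.0456 0.0614 522
-0.02 0.0449 0.0627 638
0.0 0.0435 0.0639 726
0.02 0.0428 0.0645 842
0.04 0.0436 0.0643 870
0.06 0.0437 0.0641 835
0.08 0.0451 0.0632 765
0.1 0.0465 0.0623 364
-0.10350678428132021 0.11085123662294742
(array([-5.93, -0.03,  1.47]), array([ -0.  ,  -0.  , -17.97]), array([ 0.01, -5.93,  1.47]))
0.64 [[ 0.05624149 -0.0583419   0.047     ]]
```

Request:
send_rows(moves=[[[-0.7, 0, 0, 0, 0, 0], [-0.9, 0, 0, 0, 0, 0], [-0.9, 0, 0, 0, 0, 0], [-0.9, 0, 0, 0, 0, 0], [-0.9, 0, 0, 0, 0, 0], [-0.9, 0, 0.5, 0, 0, 0], [-0.73, 0, 0.9, 0, 0, 0], [0, 0, 0.9, 0, 0, 0]]])

```text
time: 55.9
eef_pos: [0.4871, -0.1546, 0.1584]
orientation: [-180.0, 0.1, 85.4]
force: [0.5, 0.8, 0.2]
finger_gap: 0.0386
grasp_force: 0.0
```

Request:
send_rows(moves=[[[0, 0, 0.7, 0, 0, 0], [0, 0, 0, 0, 0, 0]]])

```text
time: 56.1
eef_pos: [0.4866, -0.1519, 0.14]
orientation: [-179.8, -0.0, 85.5]
force: [0.3, 0.1, 0.6]
finger_gap: 0.0381
grasp_force: 0.0
```

Run:
```python
from h import *
d=cam('wrist');f=d['frame'];s=st()
h=cv2.cvtColor(f,cv2.COLOR_BGR2HSV)
m=(((h[...,0]<6)|(h[...,0]>174))&(h[...,1]>200)&(h[...,2]>80)).astype(np.uint8)
n,l,t,c=cv2.connectedComponentsWithStats(m)
for i in range(1,n):
    if t[i,4]>80: print(t[i],W2T(tray,ray(d,[c[i]],.095)))
print(W2T(tray,s['eef_pos']),need(T2W(tray,[.052,-.170,.0845])[0],85.4))
```

```text
[ 306  249   37   48 1426] [[ 0.0532626 -0.1699956  0.095    ]]
[[ 0.05250514 -0.17013045  0.14133087]] (array([ 0.  , -0.01,  2.27]), array([-0.03, -0.  ,  0.03]), array([ 0.01, -0.02,  2.27]))
```

Request:
send_rows(moves=[[[0, 0, 0.7, 0, 0, 0], [0, 0, 0.8, 0, 0, 0], [0, 0, 0.5, 0, 0, 0], [0, 0, 0.25, 0, 0, 0], [0, 0, 0, 0, 0, 0]]])

```text
time: 56.65
eef_pos: [0.4878, -0.1521, 0.086]
orientation: [-180.0, 0.0, 85.6]
force: [-0.4, -0.8, 0.2]
finger_gap: 0.0386
grasp_force: 0.0
```

Request:
send_rows(moves=[[[0, 0, 0, 0, 0, 0], [0, 0, 0, 0, 0, 0], [0, 0, 0, 0, 0, 0], [0, 0, 0, 0, 0, 0], [0, 0, 0, 0, 0, 0]]], grip=-1, newtons=30)

```text
time: 57.15
eef_pos: [0.4884, -0.1522, 0.0867]
orientation: [179.9, 0.0, 85.6]
force: [0.8, 0.8, 6.9]
finger_gap: 0.0167
grasp_force: 29.3
```

Request:
send_rows(moves=[[[0.3, 0, 0, 0, 0, 0], [0.5, 0, 0, 0, 0, 0], [0.5, 0, 0, 0, 0, 0], [0.5, 0, 0, 0, 0, 0], [0.5, 0, 0, 0, 0, 0], [0.5, 0, 0, 0, 0, 0], [0.5, 0, 0, 0, 0, 0], [0.5, 0, 0, 0, 0, 0]]])

```text
time: 57.95
eef_pos: [0.4961, -0.0571, 0.0867]
orientation: [179.9, 0.0, 85.6]
force: [3.3, -2.1, 6.6]
finger_gap: 0.017
grasp_force: 29.4
```

Run:
```python
from h import *
s=st();print(s['force'],s['finger_gap'],W2T(tray,s['eef_pos']),s['orientation'])
print(need(T2W(tray,[.052,.050,.0845])[0],85.4))
```

```text
[ 3.3393535  -2.08715733  6.55251731] 0.017034180441902035 [[ 0.05367914 -0.07479869  0.08672198]] [1.79852337e+02 2.57091777e-02 8.55602037e+01]
(array([ 4.99, -0.05,  0.09]), array([0.03, 0.01, 0.03]), array([ 4.99, -0.06,  0.09]))
```

Request:
send_rows(moves=[[[0.5, -0.01, 0, 0, 0, 0], [0.5, -0.01, 0, 0, 0, 0], [0.5, -0.01, 0, 0, 0, 0], [0.5, -0.01, 0, 0, 0, 0], [0.5, -0.01, 0, 0, 0, 0], [0.5, 0, 0, 0, 0, 0], [0.5, 0, 0, 0, 0, 0], [0.5, 0, 0, 0, 0, 0]]])

```text
time: 58.75
eef_pos: [0.504, 0.0426, 0.0868]
orientation: [179.7, 0.0, 85.5]
force: [13.3, -1.8, -1.5]
finger_gap: 0.0168
grasp_force: 29.3
```

Request:
send_rows(moves=[[[0.4, 0, 0, 0, 0, 0], [0.3, 0, 0, 0, 0, 0], [0.2, 0, 0, 0, 0, 0], [0.1, 0, 0, 0, 0, 0], [0, 0, 0, 0, 0, 0]]])

```text
time: 59.25
eef_pos: [0.506, 0.0671, 0.0868]
orientation: [179.7, 0.0, 85.6]
force: [12.4, -2.0, -1.4]
finger_gap: 0.0168
grasp_force: 29.3
```

Run:
```python
from h import *
s=st();print(s['force'],s['finger_gap'],W2T(tray,s['eef_pos']),s['orientation'])
```

```text
[12.40120878 -1.9830569  -1.39525864] 0.016822902137548272 [[0.05358081 0.04984329 0.08681843]] [1.79655447e+02 1.88086383e-02 8.55585741e+01]
```

Request:
send_rows(moves=[[[0, 0, 0, 0, 0, 0], [0, 0, 0, 0, 0, 0], [0, 0, 0, 0, 0, 0], [0, 0, 0, 0, 0, 0], [0, 0, -0.5, 0, 0, 0], [0, 0, -0.9, 0, 0, 0], [0, 0, -1, 0, 0, 0], [0, 0, -1, 0, 0, 0]]], grip=-0.1)

```text
time: 60.05
eef_pos: [0.5033, 0.0673, 0.1718]
orientation: [-180.0, 0.0, 85.6]
force: [0.6, -0.9, 0.0]
finger_gap: 0.0388
grasp_force: 0.0
```

Request:
send_rows(moves=[[[-0.9, -0.6, -1, 0, 0, 0], [-0.9, -0.6, -1, 0, 0, 0], [-0.5, -0.6, -1, 0, 0, 0], [0, 0, -1, 0, 0, 0], [0, 0, 0, 0, 0, 0], [0, 0, 0, 0, 0, 0]]])

```text
time: 60.65
eef_pos: [0.4542, 0.0137, 0.2708]
orientation: [180.0, -0.0, 85.6]
force: [-0.5, 0.0, 0.1]
finger_gap: 0.0386
grasp_force: 0.0
```

Run:
```python
from h import *
d=cam('wrist');f=d['frame'];s=st();print(s['eef_pos'])
h=cv2.cvtColor(f,cv2.COLOR_BGR2HSV)
def blob(m,z,nm):
    n,l,t,c=cv2.connectedComponentsWithStats(m.astype(np.uint8))
    for i in range(1,n):
        if t[i,4]>150: print(nm,t[i,4],W2T(tray,ray(d,[c[i]],z)).round(3)[0])
blob(((h[...,0]<6)|(h[...,0]>174))&(h[...,1]>200)&(h[...,2]>80),.095,'red')
blob((h[...,0]>18)&(h[...,0]<30)&(h[...,1]>200)&(h[...,2]>110),.06,'yellow')
for k,z in [('nylon_mallet',.047),('wood_file',.016),('needle_file',.016),('ring_mandrel_small',.02),('tweezers_brown',.013),('pin',.06)]:
    for q in regions_of('wrist',k)[:1]:
        P=W2T(tray,ray(d,np.argwhere(q['mask'])[:,::-1],z))
        print(k,round(q['confidence'],2),len(P),P.min(0).round(3)[:2],P.max(0).round(3)[:2])
cv2.imwrite('pics/end.png',f)
```

```text
[0.45404059 0.01374723 0.27029575]
red 486 [0.053 0.05  0.095]
yellow 3317 [-0.137  0.056  0.06 ]
yellow 456 [ 0.001 -0.14   0.06 ]
nylon_mallet 0.61 2128 [ 0.017 -0.103] [0.09 0.11]
wood_file 0.59 2446 [-0.131 -0.077] [ 0.047 -0.058]
needle_file 0.62 1586 [-0.069  0.066] [0.081 0.081]
ring_mandrel_small 0.81 2215 [-0.069 -0.035] [ 0.046 -0.015]
tweezers_brown 0.97 362 [-0.064  0.018] [0.031 0.032]
pin 0.9 623 [-0.009 -0.158] [ 0.01  -0.116]
```

```bash
cat > wf.py <<'E'
from h import *
d=cam('wrist');s=st();f=d['frame']
q=regions_of('wrist','wood_file')[0];c=np.argwhere(q['mask'])[:,::-1]
P=W2T(tray,ray(d,c,.0155));print(q['confidence'],len(P),'cam',W2T(tray,d['position']).round(3))
print('min x',np.sort(P[:,0])[:5].round(4))
for a in np.arange(-.14,.05,.015):
    i=(P[:,0]>a)&(P[:,0]<a+.015); w=P[i]
    if len(w)>5: print(round(a,3),w[:,1].min().round(4),w[:,1].max().round(4),w[:,1].mean().round(4),np.median(f[c[i][:,1],c[i][:,0]],0))
E
python3 wf.py
python3 - <<'E'
from h import *
d=cam('top')
for q in regions_of('top','wood_file')[:2]:
    P=W2T(tray,ray(d,np.argwhere(q['mask'])[:,::-1],.0155));print('top',q['confidence'],len(P),P.min(0),P.max(0))
d=cam('side')
for q in regions_of('side','wood_file')[:2]:
    P=W2T(tray,ray(d,np.argwhere(q['mask'])[:,::-1],.0155));print('side',q['confidence'],len(P),P.min(0),P.max(0))
E
```

```text
0.81 2440 cam [[0.006 0.063 0.413]]
min x [-0.1304 -0.1303 -0.1302 -0.1301 -0.13  ]
-0.14 -0.0709 -0.0606 -0.066 [ 88. 138. 180.]
-0.125 -0.073 -0.0586 -0.066 [ 90. 140. 183.]
-0.11 -0.0739 -0.0595 -0.0667 [ 89. 138. 178.]
-0.095 -0.0748 -0.0594 -0.0671 [ 89. 137. 178.]
-0.08 -0.0748 -0.0593 -0.0674 [ 90. 139. 181.]
-0.065 -0.0747 -0.0593 -0.0666 [ 72.  88. 101.]
-0.05 -0.0746 -0.0602 -0.0682 [64. 76. 87.]
-0.035 -0.0745 -0.0602 -0.068 [69. 82. 93.]
-0.02 -0.0755 -0.0611 -0.0682 [70. 82. 93.]
-0.005 -0.0764 -0.0611 -0.0687 [69. 82. 93.]
0.01 -0.0764 -0.062 -0.0691 [71. 84. 95.]
0.025 -0.0773 -0.0629 -0.0707 [67.  80.5 91. ]
0.04 -0.0773 -0.068 -0.0731 [45. 55. 63.]
top 0.71 387 [-0.128635   -0.07467268  0.0155    ] [ 0.02915873 -0.05914264  0.0155    ]
top 0.71 658 [0.13477043 0.24900112 0.0155    ] [0.20225989 0.31327171 0.0155    ]
side 0.91 541 [-0.1286691  -0.07882325  0.0155    ] [ 0.01992054 -0.05487381  0.0155    ]
```

Request:
send_rows(moves=[[[-0.6, -0.37, 0.8, 0, 0, 0], [-0.6, -0.37, 0.8, 0, 0, 0], [-0.6, -0.37, 0.8, 0, 0, 0], [-0.6, -0.37, 0.8, 0, 0, 0], [-0.6, -0.37, 0.8, 0, 0, 0], [-0.7, -0.39, 0.8, 0, 0, 0], [0, 0, 0, 0, 0, 0], [0, 0, 0, 0, 0, 0]]])

```text
time: 62.1
eef_pos: [0.3914, -0.0745, 0.1509]
orientation: [-180.0, -0.0, 85.5]
force: [0.3, 0.7, -1.1]
finger_gap: 0.0379
grasp_force: 0.0
```

```bash
python3 wf.py
python3 - <<'E'
from h import *
d=cam('wrist');f=d['frame'];cv2.imwrite('pics/wf.png',f)
# predicted block corners vs image edges: profile of brightness along tray x over block y=-50 and -100 tops, and base
g=cv2.cvtColor(f,cv2.COLOR_BGR2GRAY)
for y,z in((-.05,.026),(-.095,.026),(-.052,.026)):
    xs=np.arange(-.060,-.018,.002); px=proj(d,T2W(tray,np.c_[xs,np.full(len(xs),y),np.full(len(xs),z)]))
    print(y,[int(g[int(round(b)),int(round(a))]) if 0<=a<640 and 0<=b<480 else -1 for a,b in px])
xs=np.arange(-.150,-.075,.003);px=proj(d,T2W(tray,np.c_[xs,np.full(len(xs),-.030),np.full(len(xs),.008)]))
print([f[int(round(b)),int(round(a))].tolist() if 0<=a<640 and 0<=b<480 else -1 for a,b in px])
E
```

```text
0.87 5733 cam [[-0.05  -0.03   0.293]]
min x [-0.1297 -0.1297 -0.1297 -0.1296 -0.1296]
-0.14 -0.071 -0.0606 -0.0656 [ 91.  140.  182.5]
-0.125 -0.0723 -0.0593 -0.0657 [ 93. 143. 186.]
-0.11 -0.0724 -0.0594 -0.0658 [ 93. 143. 185.]
-0.095 -0.0744 -0.0594 -0.0666 [ 92. 140. 183.]
-0.08 -0.0744 -0.0595 -0.0669 [ 93. 143. 185.]
-0.065 -0.0743 -0.0601 -0.0671 [ 76.  91. 103.]
-0.05 -0.0749 -0.0607 -0.0678 [64.  76.5 85. ]
-0.035 -0.0749 -0.0612 -0.0682 [72. 87. 97.]
-0.02 -0.0754 -0.0611 -0.0683 [73. 86. 98.]
-0.005 -0.076 -0.0617 -0.0692 [73. 86. 97.]
0.01 -0.0766 -0.0622 -0.0695 [74. 88. 98.]
0.025 -0.0758 -0.0633 -0.0695 [57. 69. 77.]
0.04 -0.0756 -0.0638 -0.0703 [46. 54. 61.]
-0.05 [158, 163, 171, 174, 170, 125, 90, 94, 98, 135, 160, 165, 172, 169, 153, 94, 94, 91, 91, 93, 102]
-0.095 [160, 168, 168, 174, 168, 162, 153, 158, 154, 139, 164, 161, 155, 150, 144, 155, 159, 158, 155, 153, 157]
-0.052 [157, 163, 173, 175, 169, 157, 149, 153, 159, 137, 157, 166, 172, 169, 151, 96, 95, 103, 102, 107, 116]
[[15, 18, 18], [18, 14, 20], [21, 17, 21], [13, 14, 16], [4, 76, 97], [53, 92, 133], [52, 94, 135], [55, 93, 140], [58, 100, 146], [59, 100, 148], [50, 97, 145], [52, 96, 147], [52, 95, 144], [52, 96, 147], [49, 97, 152], [47, 100, 155], [51, 102, 157], [52, 105, 160], [59, 110, 165], [63, 110, 162], [63, 108, 158], [61, 108, 159], [54, 106, 162], [57, 106, 155], [83, 149, 205]]
```

Run:
```python
from bench import ticket
print(ticket.finish_job())
```

```text
the job is handed in; nothing more can be done
None
```

The job is handed in, and nothing came back to say whether it passed: pin parked in the slot, all four tools in their channels, mallet in its saddles and bar shut. One margin is thin: after I placed it, the hand file was knocked about 35 mm back along its channel. I left it about 36 mm off centre, inside the 40 mm limit.

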